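# Unstack the terracotta pots onto the ware board

### The job

Move any scraper or rib lying on the plywood ware board into the green tool tray, swing the blue keeper bar of the stacking rack a quarter turn open until it drops into its open notch, and pull the loose terracotta pots straight up off the two stacks, one at a time, leaving only the two dark seat pots that are screwed to the rack. Set each pot down (do not drop it) upright and wholly on the ware board, none touching or inside another, then swing the keeper bar back over the seat pots until it drops into its closed notch. Leave the jar, bottle, mug, brush and spoon where they are.

Things in the scene. Friction and masses are not known exactly. Their poses are not given: they have to be found in the camera images.
- rack: rack fixed to the bench: pale wood base 100 x 295 x 12 mm, origin under its centre at bench height, long side along its y. Dark terracotta seat pots (shape as the loose ones) are screwed on at y = +105 and -105 mm, feet 12 mm, rims 68 mm above the bench; loose pots nest in them. A 16 mm steel post with 30 mm brass cam collar at its centre carries the keeper bar.
- keeper (a joint): angle of the blue keeper bar on its post (rad): 0 closed, along the rack's y over both stacks; 1.571 open, along its x; anticlockwise from above, the knob going from the rack's +y end to its -x side. The cam lifts it against a spring, by 10 mm at half-way; past half-way it drops into the next notch by itself. About 5 N sideways at the knob. Bar 255 x 22 x 10 mm, underside 136 mm up.
- knob (a point): point on the round upright black knob of the keeper bar, 18 mm in diameter and 40 mm tall on top of the bar, 105 mm from the post axis; the point is on the knob's axis, 20 mm above the bar's top and 20 mm below the knob's top. It may be pinched from above or pushed.
- pot1_mid (a point): terracotta flowerpot, 56 mm high, 90 g: rim band 60 mm across, 16 mm high, at the top; body tapering from 52 mm to a 40 mm foot; walls 4 to 6 mm. Point on its axis half-way up, 28 mm above its foot; z up its axis. Always present; starts nested in the seat pot at the rack's +y end, 30 mm higher than it, rim 98 mm above the bench.
- pot2_mid (a point): terracotta flowerpot, 56 mm high, 90 g: rim band 60 mm across, 16 mm high, at the top; body tapering from 52 mm to a 40 mm foot; walls 4 to 6 mm. Point on its axis half-way up, 28 mm above its foot; z up its axis. Always present; starts nested in the seat pot at the rack's -y end, as pot1.
- pot3_mid (a point): terracotta flowerpot, 56 mm high, 90 g: rim band 60 mm across, 16 mm high, at the top; body tapering from 52 mm to a 40 mm foot; walls 4 to 6 mm. Point on its axis half-way up, 28 mm above its foot; z up its axis. Sometimes absent; starts nested in pot1, 30 mm higher than it, rim 128 mm above the bench. Nested pots hold by their tapered walls and come free with a straight pull of a few newtons.
- pot4_mid (a point): terracotta flowerpot, 56 mm high, 90 g: rim band 60 mm across, 16 mm high, at the top; body tapering from 52 mm to a 40 mm foot; walls 4 to 6 mm. Point on its axis half-way up, 28 mm above its foot; z up its axis. Sometimes absent; starts nested in pot2, as pot3 in pot1.
- board: plywood ware board fixed on the bench, 200 mm (its x) by 250 mm (its y), top 15 mm above the bench; origin under its centre at bench height, z up.
- scraper_grip (a point): yellow plastic scraper lying flat along its x: handle 75 x 22 x 14 mm, then at +x a thin blade 50 long, 52 wide, 4 mm thick; 125 mm over all. Point on the handle's mid-line and mid-height, 20 mm from the blade, 7 mm above its underside, 55 mm from the handle's end; 40 g. Sometimes absent.
- rib_grip (a point): bamboo rib lying flat along its x, 130 x 26 x 9 mm, 30 g; point at its centre. Sometimes absent.
- tray: green open plastic tool tray fixed on the bench, 200 mm (its x) by 140 mm (its y), 22 mm high, walls and floor 5 mm; origin under its centre at bench height, z up.
- jar: bystander, to be left alone: glass storage jar with a steel screw lid, 72 mm across, 100 mm high; origin at its underside
- oxide: bystander, to be left alone: white plastic oxide bottle, 52 mm across, 120 mm high; origin at its underside
- mug: bystander, to be left alone: blue mug, 80 mm across, 90 mm high; origin at its underside
- brush: bystander, to be left alone: glaze brush lying flat on the white scale; origin at its underside
- spoon: bystander, to be left alone: spoon with a wooden handle lying flat; origin at its underside
Not all that is in view belongs to the job. Of the things shaped like the part that bears scraper_grip, the yellow one is meant.

How it is judged:
By the outcome, as a careful person would: the job done as asked, in the order asked, and still so for the second after the job is handed in, with the robot touching nothing.
Of pot3, pot4 only 1 to 2 are there at a start; the rules pass over those that are not, and their reading is None.
Of scraper, rib only 1 to 2 are there at a start; the rules pass over those that are not, and their reading is None.
At some moment in a run one of scraper, rib may be knocked a few centimetres aside while the robot is not near it.
It also fails if it takes over 210 s, if anything falls off the work surface, if the arm or the gripper's body presses on something with over 40 N, if the wrist force passes 120 N, or if a joint passes its speed limit or range.

### The arm

A 7-joint arm with a two-finger parallel gripper is mounted at the origin on the work surface. World frame = base frame: x ahead of the robot, y to its left, z up, the work surface at z = 0. Lengths are in m, angles in rad, forces in N, time in s.
With the tool pointing down it reaches from about 0.425 to 0.95 m from the base axis. Payload 16.7 kg.
Tool frame: the origin (TCP) lies midway between the tips of the shut fingers; the grasp point (between the pads) lies 19 mm behind it; z points along the fingers, y is the line along which they close (so a half turn about z gives the same grasp; the last joint's range is limited). The gripper opens to 94 mm and grips with 3 to 60 N. Pads are 16 mm wide; open, the fingers measure 119 mm over their backs; the gripper's body (75 mm by 177 mm) begins 78 mm behind the grasp point.
Start: joints at [1.107, 0.426, 0.074, 1.606, -0.034, 1.111, -0.067], TCP at [0.209, -0.642, 0.205] pointing down, gripper open.
Joint ranges: [-2.85, 2.85], [-0.5, 2.14], [-1.23, 1.37], [0.21, 2.46], [-1.02, 4.16], [0.16, 2.05], [-2.73, 2.73]. Speed limits (rad/s): [1.89, 1.89, 2.39, 2.39, 3.01, 3.01, 3.01].

### API

Orientations are given as [roll, pitch, yaw] about the fixed x, y, z axes, in that order (R = Rz(yaw) Ry(pitch) Rx(roll)).
In Python, from cell import r, viewer, sign_off gives the robot as it stands.
- The arm moves only by the tool drive_tool, never from a script. Its argument "steps" is a list of rows, each an object of numbers: "tx", "ty", "tz": the shift along the tool's x, y, z in mm; "wx", "wy", "wz": the turn, a rotation vector about the tool's x, y, z in degrees; "hand": the finger opening in mm, from 0 to 94. A call has exactly 5 rows; each row shifts and turns the commanded pose from where the row before left it, along the tool's axes as they then stand; what a row does not reach is not made up. A row lasts 1/10 s, in which the tool goes at most 50 mm and 8.59 degrees, less where a joint would pass 70% of its speed; a pose out of reach is approached as far as the arm can. A call is refused whole if a number of a shift passes 50 or a number of a turn 8.59, either way. A call with a gripper value outside its range is refused whole. The fingers move at their own pace and stop on an object; "newtons" is the grip in N (left out, the last holds). Time passes only in rows, so rows that do not move let the fingers close, or fill a call up. It gives the time, the measured TCP pose, the force, the opening and the grip force at its end, in the units of the state.
- r.read_state(): the state, without advancing time (a new reading comes with each control period).
- viewer.capture(name): name is "scene" or "top"; returns (picture, depth): 400x640x3 uint8, red, green, blue; 400x640 float32, m along the optical axis (not along the pixel's ray), 0 where there is no reading.
- viewer.camera_model(name): a dict with "K" (3x3 intrinsics, pixels), "origin" and "orientation" of the camera in the world. Camera axes: x right, y up, looking along -z (the intrinsics and any distortion apply to the point x, -y, -z); pixel columns grow to the right and rows downward; lengths in m; the calibration is good to about 2 mm. A picture is of the moment at which its call begins. camera_model takes no time and is no camera call.
- sign_off(): hands the job in; it is judged then, once.
The state is a dict: "time": time; "joint_positions": joint angles; "joint_vel": joint speeds; "joint_efforts": joint torques, N m; "tcp_pos": TCP position; "tcp_rot": TCP orientation; "wrist_force": force on the tool from outside, world axes, zero at the start; "torque": the same for the moment, N m; "finger_gap": finger opening in m; "gripper_force": force on a finger pad.
Only numpy, scipy, OpenCV 4.12 (cv2) and the standard library are available. Lean on these libraries where they do the work, as an engineer would, in place of code of your own. Each camera call takes 0.05 s, during which the arm holds its last target. There are 200 camera calls.

## Working session

There is one attempt and no reset: what is moved stays moved. The work goes in short steps, Python scripts to look and compute and a tool call to move; the robot and the scene stay as the last step left them, time stands still between calls to the robot, and variables do not carry over. Pictures are saved under pics/ and viewed, at most 14 in all, crops included, and the job is handed in when it is done.

Besides the shell and the picture viewer there is one more tool, called after "Request:" by a JSON object that holds its "fn" and its "kwargs", one argument or row to a line. drive_tool: Moves the arm, as the interface text tells. Its arguments: {"type":"object","properties":{"steps":{"type":"array"},"newtons":{"type":"number"}},"required":["steps"]}

```bash
ls; mkdir -p pics
cat > h.py <<'E'
import numpy as np, cv2
from scipy.spatial.transform import Rotation as R
from cell import r, viewer
def cap(n):
    im,d=viewer.capture(n); return im,d,viewer.camera_model(n)
def rot(o):
    o=np.array(o)
    return o if o.shape==(3,3) else (R.from_euler('xyz',o).as_matrix() if o.size==3 else R.from_quat(o).as_matrix())
def pts(d,m):
    K=np.array(m['K']);v,u=np.mgrid[:d.shape[0],:d.shape[1]]
    P=np.stack([(u-K[0,2])/K[0,0]*d,-(v-K[1,2])/K[1,1]*d,-d],-1)
    return P@rot(m['orientation']).T+np.array(m['origin'])
def save(n,im): cv2.imwrite('pics/'+n,im[:,:,::-1])
E
python3 - <<'E'
from h import *
for n in('scene','top'):
    im,d,m=cap(n); save(n+'0.png',im); np.savez(n+'0.npz',im=im,P=pts(d,m),d=d); print(m)
print(r.read_state())
E
```

```text
pics
{'K': array([[370.94020295,   0.        , 312.16727138],
       [  0.        , 370.94020295, 197.9353944 ],
       [  0.        ,   0.        ,   1.        ]]), 'origin': array([1.14930151, 0.53751946, 0.84364948]), 'orientation': array([0.86185857, 0.00799552, 2.32027731])}
{'K': array([[378.12067215,   0.        , 316.78759568],
       [  0.        , 378.12067215, 199.23319273],
       [  0.        ,   0.        ,   1.        ]]), 'origin': array([ 0.50295152, -0.05084476,  1.07482427]), 'orientation': array([ 0.06969761,  0.03258136, -1.59049071])}
{'time': 0.1, 'joint_positions': array([ 1.10649359,  0.42663813,  0.07387489,  1.60650822, -0.03407927,
        1.11077775, -0.06708217]), 'joint_vel': array([-0.00095306, -0.00280694, -0.0006149 , -0.00166527, -0.00202932,
        0.00173739,  0.00011219]), 'joint_efforts': array([ 8.80355743e-03, -9.37464023e+01,  3.67760673e+00, -4.55040944e+01,
       -4.84427903e-02,  1.68281514e-02,  4.21114305e-05]), 'tcp_pos': array([ 0.20884213, -0.6414941 ,  0.20488254]), 'tcp_rot': array([-3.14052539e+00,  9.99467218e-05,  3.14779332e-01]), 'wrist_force': array([ 0.34508415, -0.96765492, -0.13004144]), 'torque': array([-0.01286891, -0.02372005,  0.00399727]), 'gripper_force': 0.0, 'finger_gap': 0.09387150519281297}
```

View pics/scene0.png

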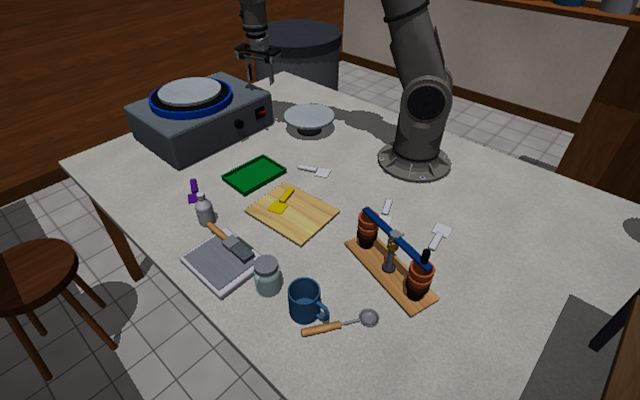

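View pics/top0.png

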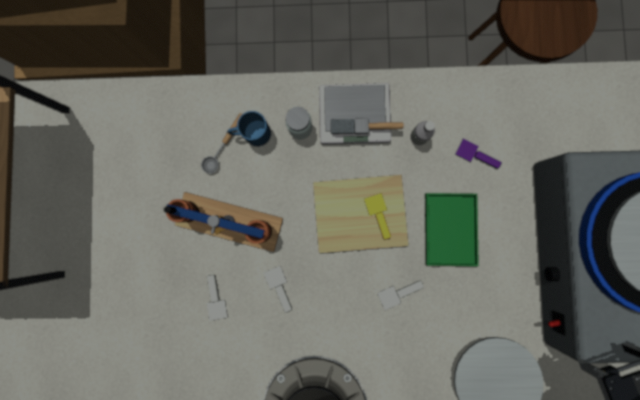

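Yellow scraper at top (378,215), on the board. Lookalikes: white scrapers at (217,298), (280,290), (402,293) and a purple one at (478,153). Rack at (225,220), knob about (172,209), tray (452,230). I'll check these in a close crop.

Run:
```python
from h import *
t=np.load('top0.npz');s=np.load('scene0.npz')
a=cv2.resize(t['im'][165:265,155:285],(780,600),interpolation=3)[:, :]
b=cv2.resize(t['im'][165:265,300:420],(400,333),interpolation=3)
c=cv2.resize(s['im'][180:320,230:450],(400,255),interpolation=3)
out=np.zeros((600,800,3),np.uint8)
a=cv2.resize(a,(400,308)); out[:308,:400]=a; out[:255,400:]=c; out[260:593,400:]=b
d=cv2.resize(s['im'][195:310,340:450],(278,290),interpolation=3); out[309:599,:278]=d
save('crop1.png',out)
P=t['P'];im=t['im'].astype(int);hsv=cv2.cvtColor(t['im'],cv2.COLOR_RGB2HSV)
def info(n,mask):
    k,l,st,c=cv2.connectedComponentsWithStats(mask.astype(np.uint8)); i=1+st[1:,4].argmax(); m=l==i
    q=P[m]; rc=cv2.minAreaRect((np.float32(q[:,:2])*1000)); print(n,m.sum(),'cen',q.mean(0).round(4),'rect',np.round(rc[0],1),np.round(rc[1],1),round(rc[2],1),'z pct',np.percentile(q[:,2],[5,50,95]).round(4)); return m
v,u=np.mgrid[:400,:640]
H,S,V=hsv[...,0],hsv[...,1],hsv[...,2]
boxm=lambda x0,y0,x1,y1:(u>=x0)&(u<x1)&(v>=y0)&(v<y1)
info('tray',boxm(415,180,490,275)&(H>45)&(H<75)&(S>120))
info('board',boxm(300,165,420,265)&(P[...,2]>.009)&(S>50))
info('scraper',boxm(350,180,400,250)&(S>200)&(H>18)&(H<35))
info('bar',boxm(155,190,290,255)&(H>100)&(H<125)&(S>120))
info('rackbase',boxm(155,180,290,255)&(P[...,2]>.006)&(P[...,2]<.02))
for (x,y) in[(172,209),(176,216),(260,228),(264,234),(213,221),(340,200),(280,215),(452,230),(377,203),(384,230)]: print((x,y),P[y,x].round(4),hsv[y,x])
```

```text
tray 3551 cen [ 0.4863 -0.3884  0.0123] rect [ 492.3 -252.7] [404.3 193.3] 87.7 z pct [0.0027 0.006  0.0209]
board 6325 cen [ 0.5343 -0.1377  0.021 ] rect [ 535.2 -137.7] [199.3 248.2] 3.5 z pct [0.0127 0.0161 0.0214]Traceback (most recent call last):
  File "<stdin>", line 19, in <module>
  File "<stdin>", line 12, in info
ValueError: attempt to get argmax of an empty sequence
```

View pics/crop1.png

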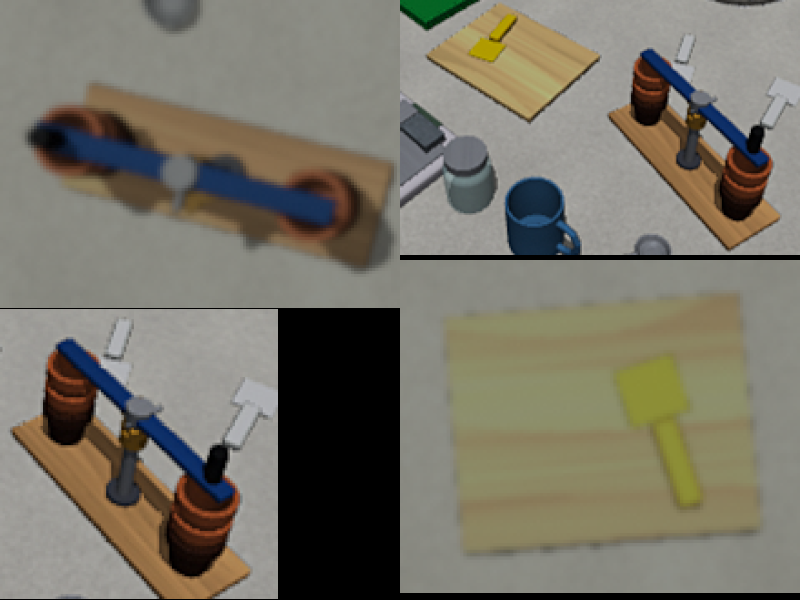

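```bash
cat > m.py <<'E'
from h import *
v,u=np.mgrid[:400,:640]
def boxm(x0,y0,x1,y1): return (u>=x0)&(u<x1)&(v>=y0)&(v<y1)
def info(P,n,mask,zlim=None):
    k,l,st,c=cv2.connectedComponentsWithStats(mask.astype(np.uint8))
    if k<2: print(n,'none'); return
    m=l==1+st[1:,4].argmax(); q=P[m]
    if zlim: q=q[(q[:,2]>zlim[0])&(q[:,2]<zlim[1])]
    rc=cv2.minAreaRect(np.float32(q[:,:2])*1000)
    print(n,len(q),'cen',q.mean(0).round(4),'rect',np.round(rc[0],1),np.round(rc[1],1),round(rc[2],1),'z',np.percentile(q[:,2],[5,50,95]).round(4))
E
python3 - <<'E'
from m import *
t=np.load('top0.npz');P=t['P'];hsv=cv2.cvtColor(t['im'],cv2.COLOR_RGB2HSV);H,S,V=[hsv[...,i].astype(int) for i in range(3)]
for (x,y) in[(172,209),(176,216),(260,228),(264,234),(213,221),(340,200),(280,215),(452,230),(377,203),(384,230)]: print((x,y),P[y,x].round(4),hsv[y,x])
info(P,'tray',boxm(415,180,490,275)&(H>45)&(H<75)&(S>120),(0,.03))
info(P,'scr',boxm(350,180,400,250)&(S>165)&(H>18)&(H<35),(0,.06))
info(P,'handle',boxm(350,213,400,250)&(S>165)&(H>18)&(H<35),(0,.06))
info(P,'blade',boxm(350,180,400,209)&(S>165)&(H>18)&(H<35),(0,.06))
info(P,'bar',boxm(155,190,290,255)&(H>100)&(H<125)&(S>120),(.12,.17))
info(P,'base',boxm(155,180,290,255)&(P[...,2]>.007)&(P[...,2]<.02))
info(P,'post',boxm(205,212,222,232)&(P[...,2]>.14),(.14,.2))
info(P,'board',boxm(300,165,420,265)&(P[...,2]>.009)&(S>50),(.01,.03))
# pots
t=np.load('scene0.npz');P=t['P'];hsv=cv2.cvtColor(t['im'],cv2.COLOR_RGB2HSV)
for (x0,x1) in((350,380),(400,440)):
    m=boxm(x0,200,x1,300)&(hsv[...,0]<14)&(hsv[...,1]>120)&(P[...,2]>.06)
    print(x0,np.histogram(P[m][:,2],bins=np.arange(.06,.14,.006)), np.percentile(P[m][:,2],98))
print(P[256,426],P[262,419])
E
```

```text
(172, 209) [0.5505 0.3278 0.1734] [165 255   2]
(176, 216) [0.5361 0.3505 0.0938] [ 0 85 30]
(260, 228) [0.5003 0.1321 0.0771] [177  85  78]
(264, 234) [0.4843 0.1214 0.0782] [  6 124  80]
(213, 221) [0.5199 0.2344 0.1519] [ 90   9 115]
(340, 200) [ 0.5743 -0.083   0.0116] [ 32  65 142]
(280, 215) [ 0.536   0.0888 -0.0018] [ 30  17 134]
(452, 230) [ 0.484  -0.3937  0.0029] [ 68 159  96]
(377, 203) [ 0.5632 -0.1854  0.0192] [ 31 157 143]
(384, 230) [ 0.4881 -0.2006  0.0313] [ 31 159 141]
tray 3529 cen [ 0.4862 -0.39    0.0072] rect [ 486.6 -385.3] [138.  193.8] 88.1 z [0.0027 0.006  0.0205]
scr none
handle none
blade none
bar 335 cen [0.5016 0.1667 0.1467] rect [502.4 167.1] [111.3  20.8] 72.1 z [0.1439 0.1467 0.1495]
base 2146 cen [0.5226 0.2256 0.0129] rect [520. 235.] [294.4 100.2] 74.1 z [0.0095 0.0129 0.0163]
post 174 cen [0.5206 0.2349 0.1502] rect [520.6 236. ] [47.1 26.1] 79.3 z [0.1447 0.1511 0.155 ]
board 6214 cen [ 0.5349 -0.1373  0.0163] rect [ 535.2 -137.7] [199.3 248.2] 3.5 z [0.0127 0.016  0.0204]
350 (array([30, 54, 16, 14, 36, 57, 57, 22, 29, 36, 57,  8,  0]), array([0.06 , 0.066, 0.072, 0.078, 0.084, 0.09 , 0.096, 0.102, 0.108,
       0.114, 0.12 , 0.126, 0.132, 0.138])) 0.12625438578440296
400 (array([38, 77, 12, 36, 51, 76, 82, 20, 37, 50, 94, 29,  0]), array([0.06 , 0.066, 0.072, 0.078, 0.084, 0.09 , 0.096, 0.102, 0.108,
       0.114, 0.12 , 0.126, 0.132, 0.138])) 0.14802372789544338
[0.55496715 0.34034993 0.17449212] [0.55695668 0.32894013 0.14525353]
```

Both stacks show rims up to about 0.128, so there are four loose pots. The scraper is on the board and there's no rib. Next I'll fit the scraper's pose.

```bash
cat > go.py <<'E'
import sys; from h import *
# go.py x y z yaw(deg): remaining shift in tool axes (mm), after turn wz
def go(x,y,z,yaw=None):
    s=r.read_state(); M=R.from_euler('xyz',s['tcp_rot'])
    if yaw is None: T=M
    else: T=R.from_euler('xyz',[np.pi,0,np.radians(yaw)])
    rv=np.degrees((M.inv()*T).as_rotvec()); d=(np.array([x,y,z])-s['tcp_pos'])*1000
    print('t',round(s['time'],1),'tcp',s['tcp_pos'].round(4),np.degrees(s['tcp_rot']).round(1),'F',s['wrist_force'].round(1),'gap',round(s['finger_gap'],4),'j',s['joint_positions'].round(2))
    print('turn',rv.round(1),'| shift now-frame',M.inv().apply(d).round(1),'after-turn',T.inv().apply(d).round(1))
if __name__=='__main__': go(*map(float,sys.argv[1:]))
E
python3 - <<'E'
from m import *
t=np.load('top0.npz');P=t['P'];hsv=cv2.cvtColor(t['im'],cv2.COLOR_RGB2HSV);H,S,V=[hsv[...,i].astype(int) for i in range(3)]
y=(S>115)&(H>22)&(H<38)
info(P,'scr',boxm(350,180,400,250)&y,(0,.06))
info(P,'handle',boxm(350,214,400,250)&y,(0,.06))
info(P,'blade',boxm(350,180,400,209)&y,(0,.06))
E
python3 go.py .49 -.2 .15 14
```

```text
scr 537 cen [ 0.5366 -0.1873  0.0233] rect [ 524.8 -190.9] [124.8  51.2] 16.3 z [0.017  0.0213 0.0313]
handle 208 cen [ 0.4997 -0.1982  0.0288] rect [ 500.6 -199.3] [73.6 24.1] 17.1 z [0.0252 0.0294 0.0323]
blade 247 cen [ 0.5662 -0.1803  0.0197] rect [ 563.6 -179.3] [44.4 51.3] 14.8 z [0.0171 0.0196 0.0228]
t 0.1 tcp [ 0.2088 -0.6415  0.2049] [-179.9    0.    18. ] F [ 0.3 -1.  -0.1] gap 0.0939 j [ 1.11  0.43  0.07  1.61 -0.03  1.11 -0.07]
turn [-0.1  0.   4. ] | shift now-frame [ 404.  -332.7   55.2] after-turn [ 379.6 -360.4   54.9]
```

Request:
{"fn": "drive_tool", "kwargs": {
  "steps": [
    {"tx": 15,"ty": -12,"hand": 60},
    {"tx": 29,"ty": -22},
    {"tx": 29,"ty": -22},
    {"tx": 29,"ty": -22},
    {"tx": 29,"ty": -22}
  ],
  "newtons": 20
}}

```text
invalid input
```

Request:
{"fn": "drive_tool", "kwargs": {
  "steps": [
    {"tx": 29,"ty": -22},
    {"tx": 29,"ty": -22},
    {"tx": 29,"ty": -22},
    {"tx": 29,"ty": -22},
    {"tx": 29,"ty": -22}
  ]
}}

```text
invalid input
```

Request:
{"fn": "drive_tool", "kwargs": {
  "steps": [
    {"tx": 29,"ty": -22},
    {"tx": 29,"ty": -22},
    {"tx": 29,"ty": -22},
    {"tx": 29,"ty": -22},
    {"tx": 15,"ty": -12}
  ]
}}

```text
invalid input
```

```bash
python3 - <<'E'
from m import *
im,d,mm=cap('top');P=pts(d,mm);hsv=cv2.cvtColor(im,cv2.COLOR_RGB2HSV);H,S=hsv[...,0],hsv[...,1]
y=(S>115)&(H>22)&(H<38)
info(P,'scr',boxm(300,160,430,280)&y,(0,.06))
E
python3 go.py .5176 -.193 .08 16.3
```

```text
scr 540 cen [ 0.5367 -0.1873  0.0234] rect [ 524.8 -190.3] [124.9  50.8] 15.8 z [0.017  0.0212 0.0316]
t 0.1 tcp [ 0.2089 -0.6415  0.2049] [-179.9    0.    18. ] F [-0.2  0.3 -0.8] gap 0.0939 j [ 1.11  0.43  0.07  1.61 -0.03  1.11 -0.07]
turn [-0.1  0.   1.7] | shift now-frame [ 432.4 -330.8  125.3] after-turn [ 422.2 -343.8  124.9]
```

Request:
{"fn": "drive_tool", "kwargs": {
  "steps": [
    {"tx": 15,"ty": -12,"tz": 0,"wx": 0,"wy": 0,"wz": 1.7,"hand": 60},
    {"tx": 29,"ty": -22,"tz": 0,"wx": 0,"wy": 0,"wz": 0,"hand": 60},
    {"tx": 29,"ty": -22,"tz": 0,"wx": 0,"wy": 0,"wz": 0,"hand": 60},
    {"tx": 29,"ty": -22,"tz": 0,"wx": 0,"wy": 0,"wz": 0,"hand": 60},
    {"tx": 29,"ty": -22,"tz": 0,"wx": 0,"wy": 0,"wz": 0,"hand": 60}
  ],
  "newtons": 20
}}

```text
time: 0.65
tcp_pos: [0.3067, -0.5073, 0.2053]
tcp_rot: [-3.141, 0.0, 0.285]
wrist_force: [0.6, 0.0, 0.9]
finger_gap: 0.0608
gripper_force: 0.0
```

Request:
{"fn": "drive_tool", "kwargs": {
  "steps": [
    {"tx": 29,"ty": -24,"tz": 0,"wx": 0,"wy": 0,"wz": 0,"hand": 60},
    {"tx": 29,"ty": -24,"tz": 0,"wx": 0,"wy": 0,"wz": 0,"hand": 60},
    {"tx": 29,"ty": -24,"tz": 0,"wx": 0,"wy": 0,"wz": 0,"hand": 60},
    {"tx": 29,"ty": -24,"tz": 0,"wx": 0,"wy": 0,"wz": 0,"hand": 60},
    {"tx": 29,"ty": -24,"tz": 0,"wx": 0,"wy": 0,"wz": 0,"hand": 60}
  ]
}}

```text
time: 1.15
tcp_pos: [0.412, -0.3513, 0.2054]
tcp_rot: [-3.141, 0.0, 0.285]
wrist_force: [0.9, -0.2, -0.2]
finger_gap: 0.0598
gripper_force: 0.0
```

Request:
{"fn": "drive_tool", "kwargs": {
  "steps": [
    {"tx": 29,"ty": -24,"tz": 20,"wx": 0,"wy": 0,"wz": 0,"hand": 60},
    {"tx": 29,"ty": -24,"tz": 20,"wx": 0,"wy": 0,"wz": 0,"hand": 60},
    {"tx": 29,"ty": -24,"tz": 30,"wx": 0,"wy": 0,"wz": 0,"hand": 60},
    {"tx": 29,"ty": -24,"tz": 30,"wx": 0,"wy": 0,"wz": 0,"hand": 60},
    {"tx": 29,"ty": -26,"tz": 25,"wx": 0,"wy": 0,"wz": 0,"hand": 60}
  ]
}}

```text
time: 1.65
tcp_pos: [0.5166, -0.1937, 0.0791]
tcp_rot: [-3.141, 0.0, 0.285]
wrist_force: [1.8, -0.4, -0.4]
finger_gap: 0.06
gripper_force: 0.0
```

```bash
python3 - <<'E'
from m import *
im,d,mm=cap('scene'); save('s1.png',cv2.resize(im[140:260,180:380],(800,480)))
E
python3 go.py .5176 -.193 .018 16.0
```

```text
t 1.7 tcp [ 0.5183 -0.1866  0.0757] [-1.797e+02  1.000e-01  1.670e+01] F [ 1.6  7.8 -3.5] gap 0.0603 j [ 0.38  0.39 -0.18  1.99  0.09  0.78 -1.13]
turn [-0.3  0.1  0.7] | shift now-frame [-2.5  6.2 57.7] after-turn [-2.5  6.  57.7]
```

View pics/s1.png

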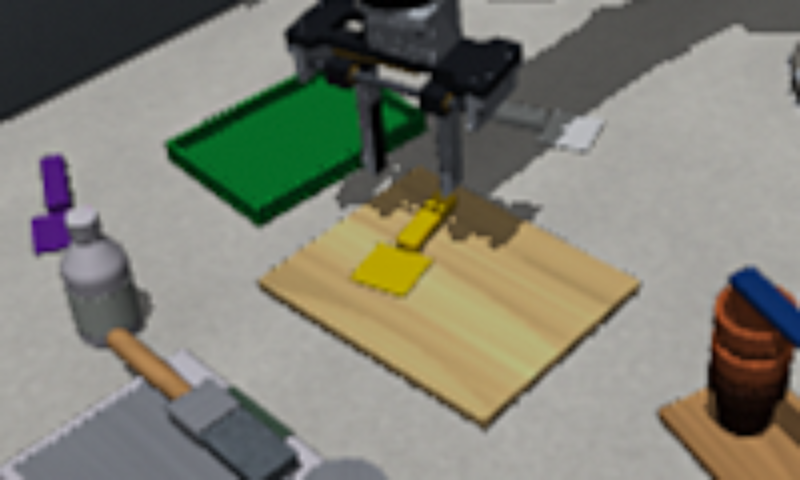

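Request:
{"fn": "drive_tool", "kwargs": {
  "steps": [
    {"tx": 0,"ty": 0,"tz": 0,"wx": 0,"wy": 0,"wz": 0,"hand": 60},
    {"tx": 0,"ty": 0,"tz": 15,"wx": 0,"wy": 0,"wz": 0,"hand": 60},
    {"tx": 0,"ty": 0,"tz": 15,"wx": 0,"wy": 0,"wz": 0,"hand": 60},
    {"tx": 0,"ty": 0,"tz": 0,"wx": 0,"wy": 0,"wz": 0,"hand": 60},
    {"tx": 0,"ty": 0,"tz": 0,"wx": 0,"wy": 0,"wz": 0,"hand": 60}
  ]
}}

```text
time: 2.2
tcp_pos: [0.5161, -0.1958, 0.0511]
tcp_rot: [3.141, 0.0, 0.284]
wrist_force: [-0.7, -0.2, 0.1]
finger_gap: 0.0603
gripper_force: 0.0
```

```bash
python3 go.py .5176 -.193 .018 16.0
```

```text
t 2.2 tcp [ 0.5161 -0.1958  0.0511] [180.    0.   16.3] F [-0.7 -0.2  0.1] gap 0.0603 j [ 0.38  0.42 -0.17  2.    0.1   0.72 -1.13]
turn [0.  0.  0.3] | shift now-frame [ 2.2 -2.3 33.1] after-turn [ 2.2 -2.3 33.1]
```

Request:
{"fn": "drive_tool", "kwargs": {
  "steps": [
    {"tx": 2,"ty": -2,"tz": 11,"wx": 0,"wy": 0,"wz": 0,"hand": 60},
    {"tx": 0,"ty": 0,"tz": 11,"wx": 0,"wy": 0,"wz": 0,"hand": 60},
    {"tx": 0,"ty": 0,"tz": 11,"wx": 0,"wy": 0,"wz": 0,"hand": 60},
    {"tx": 0,"ty": 0,"tz": 0,"wx": 0,"wy": 0,"wz": 0,"hand": 60},
    {"tx": 0,"ty": 0,"tz": 0,"wx": 0,"wy": 0,"wz": 0,"hand": 10}
  ]
}}

```text
time: 2.7
tcp_pos: [0.5173, -0.1923, 0.0169]
tcp_rot: [-3.141, 0.001, 0.285]
wrist_force: [0.2, -0.4, 0.5]
finger_gap: 0.0551
gripper_force: 0.0
```

Request:
{"fn": "drive_tool", "kwargs": {
  "steps": [
    {"tx": 0,"ty": 0,"tz": 0,"wx": 0,"wy": 0,"wz": 0,"hand": 10},
    {"tx": 0,"ty": 0,"tz": 0,"wx": 0,"wy": 0,"wz": 0,"hand": 10},
    {"tx": 0,"ty": 0,"tz": 0,"wx": 0,"wy": 0,"wz": 0,"hand": 10},
    {"tx": 0,"ty": 0,"tz": 0,"wx": 0,"wy": 0,"wz": 0,"hand": 10},
    {"tx": 0,"ty": 0,"tz": 0,"wx": 0,"wy": 0,"wz": 0,"hand": 10}
  ]
}}

```text
time: 3.2
tcp_pos: [0.5177, -0.1924, 0.0176]
tcp_rot: [3.141, -0.0, 0.285]
wrist_force: [-0.3, 0.6, 2.4]
finger_gap: 0.0218
gripper_force: 20.0
```

Request:
{"fn": "drive_tool", "kwargs": {
  "steps": [
    {"tx": 0,"ty": 0,"tz": -10,"wx": 0,"wy": 0,"wz": 0,"hand": 10},
    {"tx": 0,"ty": 0,"tz": -20,"wx": 0,"wy": 0,"wz": 0,"hand": 10},
    {"tx": 0,"ty": 0,"tz": -20,"wx": 0,"wy": 0,"wz": 0,"hand": 10},
    {"tx": 0,"ty": 0,"tz": -20,"wx": 0,"wy": 0,"wz": 0,"hand": 10},
    {"tx": 0,"ty": 0,"tz": 0,"wx": 0,"wy": 0,"wz": 8,"hand": 10}
  ]
}}

```text
time: 3.7
tcp_pos: [0.5191, -0.1929, 0.0907]
tcp_rot: [3.14, -0.004, 0.145]
wrist_force: [0.6, 0.6, -1.4]
finger_gap: 0.0218
gripper_force: 20.0
```

```bash
python3 go.py .481 -.387 .09 -1
```

```text
t 3.7 tcp [ 0.5191 -0.1929  0.0907] [179.9  -0.2   8.3] F [ 0.6  0.6 -1.4] gap 0.0218 j [ 0.36  0.37 -0.15  1.98  0.07  0.8  -1.25]
turn [ 0.1 -0.2  9.3] | shift now-frame [-65.8 186.6   0.7] after-turn [-34.7 194.8   0.7]
```

Request:
{"fn": "drive_tool", "kwargs": {
  "steps": [
    {"tx": 0,"ty": 0,"tz": 0,"wx": 0,"wy": 0,"wz": 8.3,"hand": 10},
    {"tx": -3,"ty": 20,"tz": 0,"wx": 0,"wy": 0,"wz": 0,"hand": 10},
    {"tx": -7,"ty": 35,"tz": 0,"wx": 0,"wy": 0,"wz": 0,"hand": 10},
    {"tx": -7,"ty": 35,"tz": 0,"wx": 0,"wy": 0,"wz": 0,"hand": 10},
    {"tx": -7,"ty": 35,"tz": 0,"wx": 0,"wy": 0,"wz": 0,"hand": 10}
  ]
}}

```text
time: 4.2
tcp_pos: [0.4936, -0.3186, 0.0883]
tcp_rot: [3.142, -0.001, 0.001]
wrist_force: [0.9, -0.3, -0.3]
finger_gap: 0.0215
gripper_force: 20.0
```

Request:
{"fn": "drive_tool", "kwargs": {
  "steps": [
    {"tx": -7,"ty": 35,"tz": 0,"wx": 0,"wy": 0,"wz": 0,"hand": 10},
    {"tx": -7,"ty": 34,"tz": 0,"wx": 0,"wy": 0,"wz": 0,"hand": 10},
    {"tx": 0,"ty": 0,"tz": 20,"wx": 0,"wy": 0,"wz": 0,"hand": 10},
    {"tx": 0,"ty": 0,"tz": 20,"wx": 0,"wy": 0,"wz": 0,"hand": 10},
    {"tx": 0,"ty": 0,"tz": 0,"wx": 0,"wy": 0,"wz": 0,"hand": 10}
  ]
}}

```text
time: 4.7
tcp_pos: [0.4785, -0.3857, 0.0459]
tcp_rot: [-3.139, 0.003, 0.0]
wrist_force: [0.1, 0.4, 0.4]
finger_gap: 0.0215
gripper_force: 20.0
```

```bash
python3 go.py .481 -.387 .009 0
```

```text
t 4.7 tcp [ 0.4785 -0.3857  0.0459] [-179.9    0.2    0. ] F [0.1 0.4 0.4] gap 0.0215 j [ 0.62  0.51 -0.06  1.86  0.04  0.77 -1.03]
turn [-0.1  0.2  0. ] | shift now-frame [ 2.6  1.4 36.9] after-turn [ 2.5  1.3 36.9]
```

Request:
{"fn": "drive_tool", "kwargs": {
  "steps": [
    {"tx": 2,"ty": 1,"tz": 14,"wx": 0,"wy": 0,"wz": 0,"hand": 10},
    {"tx": 0,"ty": 0,"tz": 13,"wx": 0,"wy": 0,"wz": 0,"hand": 10},
    {"tx": 0,"ty": 0,"tz": 9,"wx": 0,"wy": 0,"wz": 0,"hand": 10},
    {"tx": 0,"ty": 0,"tz": 0,"wx": 0,"wy": 0,"wz": 0,"hand": 10},
    {"tx": 0,"ty": 0,"tz": 0,"wx": 0,"wy": 0,"wz": 0,"hand": 10}
  ]
}}

```text
time: 5.2
tcp_pos: [0.4818, -0.3873, 0.0115]
tcp_rot: [-3.141, 0.0, 0.001]
wrist_force: [-0.1, 0.2, -0.4]
finger_gap: 0.0215
gripper_force: 20.0
```

Request:
{"fn": "drive_tool", "kwargs": {
  "steps": [
    {"tx": 0,"ty": 0,"tz": 0,"wx": 0,"wy": 0,"wz": 0,"hand": 40},
    {"tx": 0,"ty": 0,"tz": 0,"wx": 0,"wy": 0,"wz": 0,"hand": 40},
    {"tx": 0,"ty": 0,"tz": 0,"wx": 0,"wy": 0,"wz": 0,"hand": 40},
    {"tx": 0,"ty": 0,"tz": -20,"wx": 0,"wy": 0,"wz": 0,"hand": 40},
    {"tx": 0,"ty": 0,"tz": -40,"wx": 0,"wy": 0,"wz": 0,"hand": 40}
  ]
}}

```text
time: 5.7
tcp_pos: [0.4803, -0.3863, 0.0699]
tcp_rot: [-3.139, 0.004, 0.001]
wrist_force: [0.4, -0.4, 0.2]
finger_gap: 0.0403
gripper_force: 0.0
```

Request:
{"fn": "drive_tool", "kwargs": {
  "steps": [
    {"tx": 0,"ty": 0,"tz": -40,"wx": 0,"wy": 0,"wz": -8.2,"hand": 50},
    {"tx": 0,"ty": 0,"tz": -40,"wx": 0,"wy": 0,"wz": -8.2,"hand": 50},
    {"tx": 0,"ty": 0,"tz": -40,"wx": 0,"wy": 0,"wz": -8.2,"hand": 50},
    {"tx": 0,"ty": 0,"tz": -30,"wx": 0,"wy": 0,"wz": -8.2,"hand": 50},
    {"tx": 0,"ty": 0,"tz": 0,"wx": 0,"wy": 0,"wz": -8.2,"hand": 50}
  ]
}}

```text
time: 6.2
tcp_pos: [0.4834, -0.3886, 0.2266]
tcp_rot: [3.135, -0.001, 0.722]
wrist_force: [-0.4, 1.1, -0.9]
finger_gap: 0.0499
gripper_force: 0.0
```

Request:
{"fn": "drive_tool", "kwargs": {
  "steps": [
    {"tx": 0,"ty": 0,"tz": 0,"wx": 0,"wy": 0,"wz": -8.2,"hand": 50},
    {"tx": 0,"ty": 0,"tz": 0,"wx": 0,"wy": 0,"wz": -8.2,"hand": 50},
    {"tx": 0,"ty": 0,"tz": 0,"wx": 0,"wy": 0,"wz": -8.2,"hand": 50},
    {"tx": 0,"ty": 0,"tz": 0,"wx": 0,"wy": 0,"wz": -8.2,"hand": 50},
    {"tx": 0,"ty": 0,"tz": 0,"wx": 0,"wy": 0,"wz": 0,"hand": 50}
  ]
}}

```text
time: 6.7
tcp_pos: [0.4817, -0.3875, 0.2217]
tcp_rot: [3.141, -0.0, 1.291]
wrist_force: [-1.4, -0.5, 0.1]
finger_gap: 0.0497
gripper_force: 0.0
```

```bash
python3 - <<'E'
from m import *
im,d,mm=cap('scene'); save('s2.png',im[100:340,140:480])
E
python3 go.py .549 .336 .24 74.1
```

```text
t 6.8 tcp [ 0.4816 -0.3876  0.2217] [180.   -0.   73.6] F [-0.2  0.5 -0.7] gap 0.05 j [ 0.81  0.34 -0.3   1.7   0.11  1.12  0.19]
turn [ 0.  -0.  -0.5] | shift now-frame [ 713.3 -139.1  -18.3] after-turn [ 714.3 -133.5  -18.3]
```

View pics/s2.png

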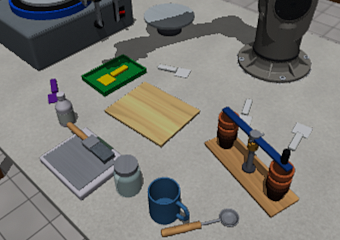

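Request:
{"fn": "drive_tool", "kwargs": {
  "steps": [
    {"tx": 20,"ty": -4,"tz": -10,"wx": 0,"wy": 0,"wz": -0.5,"hand": 50},
    {"tx": 38,"ty": -7,"tz": -8,"wx": 0,"wy": 0,"wz": 0,"hand": 50},
    {"tx": 38,"ty": -7,"tz": 0,"wx": 0,"wy": 0,"wz": 0,"hand": 50},
    {"tx": 38,"ty": -7,"tz": 0,"wx": 0,"wy": 0,"wz": 0,"hand": 50},
    {"tx": 38,"ty": -7,"tz": 0,"wx": 0,"wy": 0,"wz": 0,"hand": 50}
  ]
}}

```text
time: 7.25
tcp_pos: [0.4976, -0.2109, 0.2401]
tcp_rot: [3.141, 0.0, 1.294]
wrist_force: [0.4, 0.0, -1.0]
finger_gap: 0.0499
gripper_force: 0.0
```

Request:
{"fn": "drive_tool", "kwargs": {
  "steps": [
    {"tx": 38,"ty": -7,"tz": 0,"wx": 0,"wy": 0,"wz": 0,"hand": 50},
    {"tx": 38,"ty": -7,"tz": 0,"wx": 0,"wy": 0,"wz": 0,"hand": 50},
    {"tx": 38,"ty": -7,"tz": 0,"wx": 0,"wy": 0,"wz": 0,"hand": 50},
    {"tx": 38,"ty": -7,"tz": 0,"wx": 0,"wy": 0,"wz": 0,"hand": 50},
    {"tx": 38,"ty": -7,"tz": 0,"wx": 0,"wy": 0,"wz": 0,"hand": 50}
  ]
}}

```text
time: 7.75
tcp_pos: [0.5149, -0.0185, 0.2402]
tcp_rot: [3.141, 0.0, 1.294]
wrist_force: [0.6, -0.5, 0.2]
finger_gap: 0.0501
gripper_force: 0.0
```

Request:
{"fn": "drive_tool", "kwargs": {
  "steps": [
    {"tx": 38,"ty": -7,"tz": 0,"wx": 0,"wy": 0,"wz": 0,"hand": 50},
    {"tx": 38,"ty": -7,"tz": 0,"wx": 0,"wy": 0,"wz": 0,"hand": 50},
    {"tx": 38,"ty": -7,"tz": 0,"wx": 0,"wy": 0,"wz": 0,"hand": 50},
    {"tx": 38,"ty": -7,"tz": 0,"wx": 0,"wy": 0,"wz": 0,"hand": 50},
    {"tx": 38,"ty": -7,"tz": 0,"wx": 0,"wy": 0,"wz": 0,"hand": 50}
  ]
}}

```text
time: 8.25
tcp_pos: [0.5323, 0.1738, 0.2401]
tcp_rot: [3.141, -0.0, 1.294]
wrist_force: [-0.1, -1.1, 0.8]
finger_gap: 0.0496
gripper_force: 0.0
```

Request:
{"fn": "drive_tool", "kwargs": {
  "steps": [
    {"tx": 38,"ty": -7,"tz": 0,"wx": 0,"wy": 0,"wz": 0,"hand": 50},
    {"tx": 38,"ty": -7,"tz": 0,"wx": 0,"wy": 0,"wz": 0,"hand": 50},
    {"tx": 38,"ty": -7,"tz": 0,"wx": 0,"wy": 0,"wz": 0,"hand": 50},
    {"tx": 30,"ty": -5,"tz": 0,"wx": 0,"wy": 0,"wz": 0,"hand": 50},
    {"tx": 0,"ty": 0,"tz": 0,"wx": 0,"wy": 0,"wz": 0,"hand": 50}
  ]
}}

```text
time: 8.75
tcp_pos: [0.5448, 0.3225, 0.2398]
tcp_rot: [-3.14, -0.002, 1.299]
wrist_force: [-1.1, -0.6, 0.8]
finger_gap: 0.0502
gripper_force: 0.0
```

```bash
python3 go.py .549 .336 .16 74.1
python3 - <<'E'
from m import *
t=np.load('scene0.npz');P=t['P'];V=t['im'].max(2)
m=boxm(410,240,440,270)&(V<40)&(P[...,2]>.15)&(P[...,2]<.19)
info(P,'knob',m)
print(P[m][:,:2].mean(0), viewer.camera_model('scene')['origin'][:2])
E
```

```text
t 8.8 tcp [0.5448 0.3225 0.2398] [-1.799e+02 -1.000e-01  7.440e+01] F [-1.1 -0.6  0.8] gap 0.0502 j [-0.13  0.4  -0.67  1.63  0.26  1.2  -1.13]
turn [-0.1 -0.1  0.3] | shift now-frame [13.9  0.5 79.8] after-turn [14.1  0.4 79.8]
knob 98 cen [0.5539 0.3378 0.1717] rect [551.5 336.8] [15.7 14.3] 50.0 z [0.1526 0.1733 0.1867]
[0.55390518 0.3378157 ] [1.14930151 0.53751946]
```

Request:
{"fn": "drive_tool", "kwargs": {
  "steps": [
    {"tx": 14,"ty": 0,"tz": 0,"wx": 0,"wy": 0,"wz": 0.3,"hand": 50},
    {"tx": 0,"ty": 0,"tz": 25,"wx": 0,"wy": 0,"wz": 0,"hand": 50},
    {"tx": 0,"ty": 0,"tz": 25,"wx": 0,"wy": 0,"wz": 0,"hand": 50},
    {"tx": 0,"ty": 0,"tz": 20,"wx": 0,"wy": 0,"wz": 0,"hand": 50},
    {"tx": 0,"ty": 0,"tz": 9,"wx": 0,"wy": 0,"wz": 0,"hand": 50}
  ],
  "newtons": 15
}}

```text
time: 9.25
tcp_pos: [0.55, 0.33, 0.159]
tcp_rot: [-3.141, 0.002, 1.289]
wrist_force: [-0.0, -0.3, 0.4]
finger_gap: 0.0501
gripper_force: 0.0
```

Request:
{"fn": "drive_tool", "kwargs": {
  "steps": [
    {"tx": 0,"ty": 0,"tz": 0,"wx": 0,"wy": 0,"wz": 0,"hand": 5},
    {"tx": 0,"ty": 0,"tz": 0,"wx": 0,"wy": 0,"wz": 0,"hand": 5},
    {"tx": 0,"ty": 0,"tz": 0,"wx": 0,"wy": 0,"wz": 0,"hand": 5},
    {"tx": 0,"ty": 0,"tz": 0,"wx": 0,"wy": 0,"wz": 0,"hand": 5},
    {"tx": 0,"ty": 0,"tz": 0,"wx": 0,"wy": 0,"wz": 0,"hand": 5}
  ]
}}

```text
time: 9.75
tcp_pos: [0.5506, 0.331, 0.1613]
tcp_rot: [3.141, -0.001, 1.292]
wrist_force: [-0.4, 0.2, 5.0]
finger_gap: 0.0179
gripper_force: 15.0
```

```bash
python3 go.py .549 .336 .16 74.1
```

```text
t 9.8 tcp [0.5506 0.331  0.1613] [180.  -0.  74.] F [-0.4  0.2  5. ] gap 0.0179 j [-0.17  0.49 -0.64  1.69  0.33  1.07 -1.19]
turn [ 0.  -0.  -0.1] | shift now-frame [ 4.3 -2.9  1.3] after-turn [ 4.3 -2.9  1.3]
```

Request:
{"fn": "drive_tool", "kwargs": {
  "steps": [
    {"tx": -0.3,"ty": -8,"tz": -1,"wx": 0,"wy": 0,"wz": -4.5,"hand": 5},
    {"tx": -0.3,"ty": -8,"tz": -1,"wx": 0,"wy": 0,"wz": -4.5,"hand": 5},
    {"tx": -0.3,"ty": -8,"tz": -1,"wx": 0,"wy": 0,"wz": -4.5,"hand": 5},
    {"tx": -0.3,"ty": -8,"tz": -1,"wx": 0,"wy": 0,"wz": -4.5,"hand": 5},
    {"tx": -0.3,"ty": -8,"tz": -1,"wx": 0,"wy": 0,"wz": -4.5,"hand": 5}
  ]
}}

```text
time: 10.25
tcp_pos: [0.511, 0.3351, 0.1658]
tcp_rot: [3.14, -0.002, 1.688]
wrist_force: [4.3, 5.0, -7.7]
finger_gap: 0.0176
gripper_force: 15.0
```

```bash
cat > arc.py <<'E'
from h import *
s=r.read_state(); p=s['tcp_pos']-[.52,.235,0]; p=R.from_euler('z',15.9,degrees=True).apply(p)
print('t',s['time'],'keeper angle',np.degrees(np.arctan2(-p[0],p[1])).round(1),'rad',np.hypot(p[0],p[1]).round(4),'z',p[2].round(4),'toolyaw-74.1',(np.degrees(s['tcp_rot'])-[0,0,74.1]).round(1),'F',s['wrist_force'].round(1),'gap',s['finger_gap'].round(4),s['gripper_force'],'j',s['joint_positions'].round(2))
E
python3 arc.py
```

```text
Traceback (most recent call last):
  File "arc.py", line 3, in <module>
    print('t',s['time'],'keeper angle',np.degrees(np.arctan2(-p[0],p[1])).round(1),'rad',np.hypot(p[0],p[1]).round(4),'z',p[2].round(4),'toolyaw-74.1',(np.degrees(s['tcp_rot'])-[0,0,74.1]).round(1),'F',s['wrist_force'].round(1),'gap',s['finger_gap'].round(4),s['gripper_force'],'j',s['joint_positions'].round(2))
                                                                                                                                                                                                                                          ^^^^^^^^^^^^^^^^^^^^^
AttributeError: 'float' object has no attribute 'round'
```

Request:
{"fn": "drive_tool", "kwargs": {
  "steps": [
    {"tx": -0.3,"ty": -8,"tz": -1,"wx": 0,"wy": 0,"wz": -4.5,"hand": 5},
    {"tx": -0.3,"ty": -8,"tz": -1,"wx": 0,"wy": 0,"wz": -4.5,"hand": 5},
    {"tx": -0.3,"ty": -8,"tz": -1,"wx": 0,"wy": 0,"wz": -4.5,"hand": 5},
    {"tx": -0.3,"ty": -8,"tz": -1,"wx": 0,"wy": 0,"wz": -4.5,"hand": 5},
    {"tx": -0.3,"ty": -8,"tz": -1,"wx": 0,"wy": 0,"wz": -4.5,"hand": 5}
  ]
}}

```text
time: 10.75
tcp_pos: [0.4722, 0.323, 0.1706]
tcp_rot: [3.141, -0.001, 2.082]
wrist_force: [-0.7, 5.8, -10.5]
finger_gap: 0.0176
gripper_force: 15.0
```

```bash
sed -i "s/s\['finger_gap'\].round(4)/round(s['finger_gap'],4)/" arc.py; python3 arc.py
```

```text
t 10.75 keeper angle 44.4 rad 0.1001 z 0.1706 toolyaw-74.1 [ 1.80e+02 -1.00e-01  4.52e+01] F [ -0.7   5.8 -10.5] gap 0.0176 14.99825432896614 j [-0.03  0.42 -0.86  1.84  0.36  1.05 -0.52]
```

Request:
{"fn": "drive_tool", "kwargs": {
  "steps": [
    {"tx": -0.3,"ty": -8,"tz": 1,"wx": 0,"wy": 0,"wz": -4.5,"hand": 5},
    {"tx": -0.3,"ty": -8,"tz": 1,"wx": 0,"wy": 0,"wz": -4.5,"hand": 5},
    {"tx": -0.3,"ty": -8,"tz": 1,"wx": 0,"wy": 0,"wz": -4.5,"hand": 5},
    {"tx": -0.3,"ty": -8,"tz": 1,"wx": 0,"wy": 0,"wz": -4.5,"hand": 5},
    {"tx": -0.3,"ty": -8,"tz": 1,"wx": 0,"wy": 0,"wz": -4.5,"hand": 5}
  ]
}}

```text
time: 11.25
tcp_pos: [0.4418, 0.2974, 0.166]
tcp_rot: [3.14, -0.001, 2.475]
wrist_force: [-3.0, 4.7, 0.6]
finger_gap: 0.0173
gripper_force: 15.0
```

Request:
{"fn": "drive_tool", "kwargs": {
  "steps": [
    {"tx": -0.3,"ty": -8,"tz": 1,"wx": 0,"wy": 0,"wz": -4.5,"hand": 5},
    {"tx": -0.3,"ty": -8,"tz": 1,"wx": 0,"wy": 0,"wz": -4.5,"hand": 5},
    {"tx": -0.3,"ty": -8,"tz": 1,"wx": 0,"wy": 0,"wz": -4.5,"hand": 5},
    {"tx": -0.3,"ty": -8,"tz": 1,"wx": 0,"wy": 0,"wz": -4.5,"hand": 5},
    {"tx": -0.3,"ty": -8,"tz": 1,"wx": 0,"wy": 0,"wz": -4.5,"hand": 5}
  ]
}}

```text
time: 11.75
tcp_pos: [0.4237, 0.2617, 0.161]
tcp_rot: [3.141, -0.0, 2.867]
wrist_force: [-5.5, 3.2, 15.1]
finger_gap: 0.0177
gripper_force: 15.0
```

```bash
python3 arc.py
```

```text
t 11.75 keeper angle 90.4 rad 0.1 z 0.161 toolyaw-74.1 [179.9  -0.   90.2] F [-5.5  3.2 15.1] gap 0.0177 15.00373363494873 j [ 0.23  0.36 -1.08  2.    0.38  1.    0.27]
```

Request:
{"fn": "drive_tool", "kwargs": {
  "steps": [
    {"tx": 0,"ty": 0,"tz": 0,"wx": 0,"wy": 0,"wz": 0,"hand": 50},
    {"tx": 0,"ty": 0,"tz": 0,"wx": 0,"wy": 0,"wz": 0,"hand": 50},
    {"tx": 0,"ty": 0,"tz": -30,"wx": 0,"wy": 0,"wz": 0,"hand": 50},
    {"tx": 0,"ty": 0,"tz": -40,"wx": 0,"wy": 0,"wz": 0,"hand": 50},
    {"tx": 0,"ty": 0,"tz": -20,"wx": 0,"wy": 0,"wz": 8.2,"hand": 50}
  ]
}}

```text
time: 12.25
tcp_pos: [0.4248, 0.2621, 0.2532]
tcp_rot: [3.139, 0.001, 2.719]
wrist_force: [-1.0, -0.5, -0.8]
finger_gap: 0.0496
gripper_force: 0.0
```

Request:
{"fn": "drive_tool", "kwargs": {
  "steps": [
    {"tx": 0,"ty": 0,"tz": 0,"wx": 0,"wy": 0,"wz": 8.2,"hand": 84},
    {"tx": 0,"ty": 0,"tz": 0,"wx": 0,"wy": 0,"wz": 8.2,"hand": 84},
    {"tx": 0,"ty": 0,"tz": 0,"wx": 0,"wy": 0,"wz": 8.2,"hand": 84},
    {"tx": 0,"ty": 0,"tz": 0,"wx": 0,"wy": 0,"wz": 8.2,"hand": 84},
    {"tx": 0,"ty": 0,"tz": 0,"wx": 0,"wy": 0,"wz": 8.2,"hand": 84}
  ]
}}

```text
time: 12.75
tcp_pos: [0.4244, 0.2613, 0.2508]
tcp_rot: [3.141, 0.0, 1.997]
wrist_force: [0.1, -0.3, -0.3]
finger_gap: 0.0833
gripper_force: 0.0
```

Request:
{"fn": "drive_tool", "kwargs": {
  "steps": [
    {"tx": 0,"ty": 0,"tz": 0,"wx": 0,"wy": 0,"wz": 8.2,"hand": 84},
    {"tx": 0,"ty": 0,"tz": 0,"wx": 0,"wy": 0,"wz": 8.2,"hand": 84},
    {"tx": 0,"ty": 0,"tz": 0,"wx": 0,"wy": 0,"wz": 8.2,"hand": 84},
    {"tx": 0,"ty": 0,"tz": 0,"wx": 0,"wy": 0,"wz": 8.2,"hand": 84},
    {"tx": 0,"ty": 0,"tz": 0,"wx": 0,"wy": 0,"wz": 8.2,"hand": 84}
  ]
}}

```text
time: 13.25
tcp_pos: [0.4244, 0.2613, 0.2507]
tcp_rot: [3.141, -0.0, 1.281]
wrist_force: [-0.3, 0.0, 1.6]
finger_gap: 0.0838
gripper_force: 0.0
```

```bash
python3 - <<'E'
from m import *
im,d,mm=cap('scene'); save('s3.png',cv2.resize(im[180:330,330:460],(650,600),interpolation=cv2.INTER_CUBIC)[:, :])
im,d,mm=cap('top'); P=pts(d,mm);np.savez('top1.npz',im=im,P=P)
hsv=cv2.cvtColor(im,cv2.COLOR_RGB2HSV);H,S=hsv[...,0],hsv[...,1]
info(P,'bar',boxm(155,170,290,290)&(H>100)&(H<125)&(S>120),(.12,.17))
E
python3 go.py .549 .336 .20 74.1; python3 go.py .4912 .134 .2 74.1
```

```text
bar 277 cen [0.5876 0.2155 0.1469] rect [587.4 215.2] [ 16.9 109.9] 75.1 z [0.1444 0.147  0.1496]
t 13.3 tcp [0.4243 0.2613 0.2507] [180.   -0.   73.6] F [ 0.5  0.5 -1. ] gap 0.0844 j [ 0.11  0.18 -0.88  1.9   0.15  1.13 -1.1 ]
turn [ 0.  -0.  -0.5] | shift now-frame [106.8  98.5  50.8] after-turn [106.   99.4  50.7]
t 13.3 tcp [0.4243 0.2613 0.2507] [180.   -0.   73.6] F [ 0.5  0.5 -1. ] gap 0.0844 j [ 0.11  0.18 -0.88  1.9   0.15  1.13 -1.1 ]
turn [ 0.  -0.  -0.5] | shift now-frame [-103.3  100.    50.8] after-turn [-104.1   99.2   50.7]
```

View pics/s3.png

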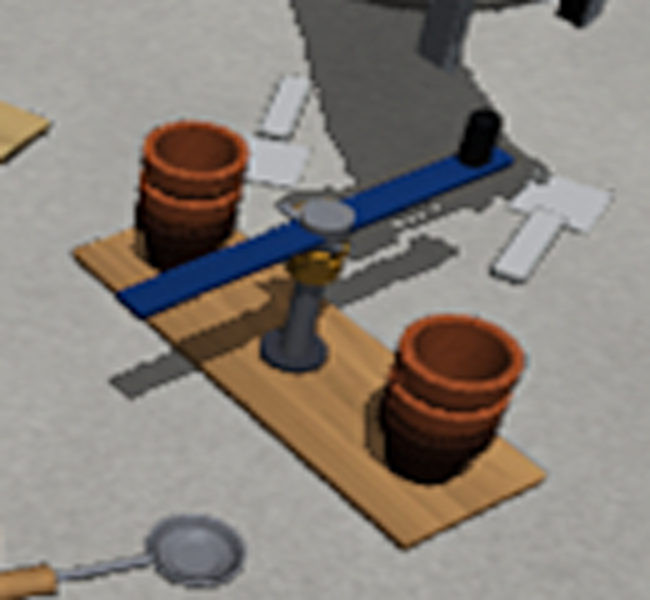

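```bash
cat > rim.py <<'E'
import sys; from m import *
from scipy.optimize import least_squares
ztop=float(sys.argv[1]) if len(sys.argv)>1 else .128
for cam in('top','scene'):
    im,d,mm=cap(cam);P=pts(d,mm);hsv=cv2.cvtColor(im,cv2.COLOR_RGB2HSV)
    for n,c in(('A',(.5488,.336)),('B',(.4912,.134))):
        m=(np.hypot(P[...,0]-c[0],P[...,1]-c[1])<.045)&(abs(P[...,2]-ztop+.007)<.010)&((hsv[...,0]<20)|(hsv[...,0]>165))&(hsv[...,1]>60)
        q=P[m][:,:2]
        if len(q)<15: print(cam,n,'few');continue
        rr=np.hypot(*(q-c).T); q=q[rr>.024]
        f=least_squares(lambda p:np.hypot(q[:,0]-p[0],q[:,1]-p[1])-.0295,c,loss='soft_l1',f_scale=.002)
        print(cam,n,len(q),f.x.round(4),'res',np.abs(f.fun).mean().round(4),'ztop',np.percentile(P[m][:,2],95).round(4))
E
python3 rim.py
```

```text
top A 196 [0.5489 0.336 ] res 0.0022 ztop 0.1285
top B 174 [0.4913 0.134 ] res 0.0023 ztop 0.1286
scene A 230 [0.5488 0.3362] res 0.002 ztop 0.1267
scene B 163 [0.491  0.1346] res 0.0021 ztop 0.1265
```

Request:
{"fn": "drive_tool", "kwargs": {
  "steps": [
    {"tx": 20,"ty": 20,"tz": 0,"wx": 0,"wy": 0,"wz": -0.5,"hand": 84},
    {"tx": 30,"ty": 28,"tz": 0,"wx": 0,"wy": 0,"wz": 0,"hand": 84},
    {"tx": 30,"ty": 28,"tz": 0,"wx": 0,"wy": 0,"wz": 0,"hand": 84},
    {"tx": 26,"ty": 23,"tz": 20,"wx": 0,"wy": 0,"wz": 0,"hand": 84},
    {"tx": 0,"ty": 0,"tz": 30,"wx": 0,"wy": 0,"wz": 0,"hand": 84}
  ],
  "newtons": 20
}}

```text
time: 13.95
tcp_pos: [0.5515, 0.3386, 0.2]
tcp_rot: [3.141, -0.003, 1.3]
wrist_force: [-0.7, -0.0, 0.1]
finger_gap: 0.084
gripper_force: 0.0
```

Request:
{"fn": "drive_tool", "kwargs": {
  "steps": [
    {"tx": 0,"ty": 0,"tz": 30,"wx": 0,"wy": 0,"wz": 0,"hand": 84},
    {"tx": 0,"ty": 0,"tz": 15,"wx": 0,"wy": 0,"wz": 0,"hand": 84},
    {"tx": 0,"ty": 0,"tz": 0,"wx": 0,"wy": 0,"wz": 0,"hand": 84},
    {"tx": 0,"ty": 0,"tz": 0,"wx": 0,"wy": 0,"wz": 0,"hand": 84},
    {"tx": 0,"ty": 0,"tz": 0,"wx": 0,"wy": 0,"wz": 0,"hand": 84}
  ]
}}

```text
time: 14.45
tcp_pos: [0.549, 0.3366, 0.1573]
tcp_rot: [3.14, -0.002, 1.298]
wrist_force: [-0.4, 0.1, 0.2]
finger_gap: 0.0842
gripper_force: 0.0
```

```bash
python3 go.py .549 .336 .104 74.1
```

```text
t 14.4 tcp [0.549  0.3366 0.1573] [ 1.799e+02 -1.000e-01  7.440e+01] F [-0.4  0.1  0.2] gap 0.0842 j [-0.08  0.53 -0.78  1.69  0.41  1.09 -1.26]
turn [ 0.1 -0.1  0.3] | shift now-frame [-0.6  0.1 53.3] after-turn [-0.6  0.2 53.3]
```

Request:
{"fn": "drive_tool", "kwargs": {
  "steps": [
    {"tx": 0,"ty": 0,"tz": 20,"wx": 0,"wy": 0,"wz": 0,"hand": 84},
    {"tx": 0,"ty": 0,"tz": 20,"wx": 0,"wy": 0,"wz": 0,"hand": 84},
    {"tx": 0,"ty": 0,"tz": 13,"wx": 0,"wy": 0,"wz": 0,"hand": 84},
    {"tx": 0,"ty": 0,"tz": 0,"wx": 0,"wy": 0,"wz": 0,"hand": 84},
    {"tx": 0,"ty": 0,"tz": 0,"wx": 0,"wy": 0,"wz": 0,"hand": 50}
  ]
}}

```text
time: 14.95
tcp_pos: [0.5487, 0.3365, 0.1035]
tcp_rot: [3.141, -0.001, 1.298]
wrist_force: [-0.6, 0.6, 0.9]
finger_gap: 0.0792
gripper_force: 0.0
```

Request:
{"fn": "drive_tool", "kwargs": {
  "steps": [
    {"tx": 0,"ty": 0,"tz": 0,"wx": 0,"wy": 0,"wz": 0,"hand": 50},
    {"tx": 0,"ty": 0,"tz": 0,"wx": 0,"wy": 0,"wz": 0,"hand": 50},
    {"tx": 0,"ty": 0,"tz": 0,"wx": 0,"wy": 0,"wz": 0,"hand": 50},
    {"tx": 0,"ty": 0,"tz": 0,"wx": 0,"wy": 0,"wz": 0,"hand": 50},
    {"tx": 0,"ty": 0,"tz": 0,"wx": 0,"wy": 0,"wz": 0,"hand": 50}
  ]
}}

```text
time: 15.45
tcp_pos: [0.5486, 0.3363, 0.1029]
tcp_rot: [3.141, -0.001, 1.297]
wrist_force: [-0.0, 0.1, 4.5]
finger_gap: 0.0592
gripper_force: 20.0
```

Request:
{"fn": "drive_tool", "kwargs": {
  "steps": [
    {"tx": 0,"ty": 0,"tz": -4,"wx": 0,"wy": 0,"wz": 0,"hand": 50},
    {"tx": 0,"ty": 0,"tz": -6,"wx": 0,"wy": 0,"wz": 0,"hand": 50},
    {"tx": 0,"ty": 0,"tz": -10,"wx": 0,"wy": 0,"wz": 0,"hand": 50},
    {"tx": 0,"ty": 0,"tz": -15,"wx": 0,"wy": 0,"wz": 0,"hand": 50},
    {"tx": 0,"ty": 0,"tz": -25,"wx": 0,"wy": 0,"wz": 0,"hand": 50}
  ]
}}

```text
time: 15.95
tcp_pos: [0.5478, 0.3357, 0.1631]
tcp_rot: [-3.14, 0.001, 1.298]
wrist_force: [-0.2, -0.7, -0.9]
finger_gap: 0.0591
gripper_force: 20.0
```

Request:
{"fn": "drive_tool", "kwargs": {
  "steps": [
    {"tx": 0,"ty": 0,"tz": -30,"wx": 0,"wy": 0,"wz": 0,"hand": 50},
    {"tx": 0,"ty": 0,"tz": -15,"wx": 0,"wy": 0,"wz": 0,"hand": 50},
    {"tx": 0,"ty": 0,"tz": 0,"wx": 0,"wy": 0,"wz": 0,"hand": 50},
    {"tx": 0,"ty": 0,"tz": 0,"wx": 0,"wy": 0,"wz": 0,"hand": 50},
    {"tx": 0,"ty": 0,"tz": 0,"wx": 0,"wy": 0,"wz": 0,"hand": 50}
  ]
}}

```text
time: 16.45
tcp_pos: [0.5479, 0.3356, 0.2063]
tcp_rot: [-3.141, 0.001, 1.297]
wrist_force: [0.4, 0.1, -1.6]
finger_gap: 0.0597
gripper_force: 20.0
```

```bash
python3 - <<'E'
from m import *
im,d,mm=cap('scene'); save('s4.png',cv2.resize(im[140:320,320:500],(500,500),interpolation=cv2.INTER_CUBIC))
E
python3 go.py .5936 -.1945 .20 74.1;python3 rim.py .098
```

```text
t 16.5 tcp [0.5479 0.3357 0.2062] [-1.799e+02  1.000e-01  7.430e+01] F [-0.3 -0.4  0.2] gap 0.0594 j [-0.06  0.49 -0.8   1.64  0.37  1.18 -1.23]
turn [-0.1  0.1  0.2] | shift now-frame [-498.1  187.2    6.6] after-turn [-497.4  189.2    6.2]
top A 148 [0.5488 0.337 ] res 0.002 ztop 0.0999
top B 34 [0.4915 0.1348] res 0.0005 ztop 0.1004
scene A 247 [0.5484 0.3361] res 0.0023 ztop 0.0982
scene B 118 [0.4897 0.1342] res 0.0014 ztop 0.1
```

View pics/s4.png

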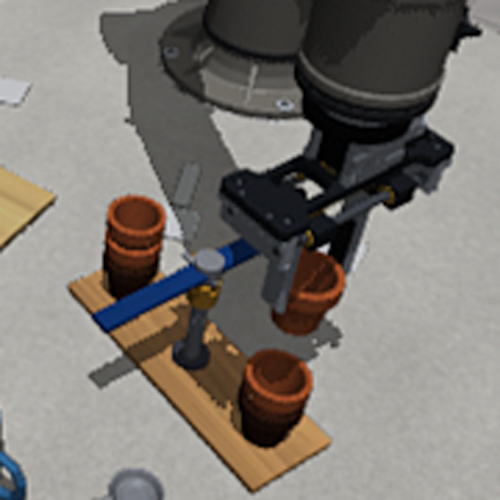

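Request:
{"fn": "drive_tool", "kwargs": {
  "steps": [
    {"tx": -20,"ty": 8,"tz": 0,"wx": 0,"wy": 0,"wz": 0,"hand": 50},
    {"tx": -34,"ty": 13,"tz": 0,"wx": 0,"wy": 0,"wz": 0,"hand": 50},
    {"tx": -34,"ty": 13,"tz": 0,"wx": 0,"wy": 0,"wz": 0,"hand": 50},
    {"tx": -34,"ty": 13,"tz": 0,"wx": 0,"wy": 0,"wz": 0,"hand": 50},
    {"tx": -34,"ty": 13,"tz": 0,"wx": 0,"wy": 0,"wz": 0,"hand": 50}
  ]
}}

```text
time: 17.1
tcp_pos: [0.5637, 0.1682, 0.207]
tcp_rot: [-3.141, 0.0, 1.298]
wrist_force: [0.0, -0.3, -0.9]
finger_gap: 0.0594
gripper_force: 20.0
```

Request:
{"fn": "drive_tool", "kwargs": {
  "steps": [
    {"tx": -34,"ty": 13,"tz": 0,"wx": 0,"wy": 0,"wz": 0,"hand": 50},
    {"tx": -34,"ty": 13,"tz": 0,"wx": 0,"wy": 0,"wz": 0,"hand": 50},
    {"tx": -34,"ty": 13,"tz": 0,"wx": 0,"wy": 0,"wz": 0,"hand": 50},
    {"tx": -34,"ty": 13,"tz": 0,"wx": 0,"wy": 0,"wz": 0,"hand": 50},
    {"tx": -34,"ty": 13,"tz": 0,"wx": 0,"wy": 0,"wz": 0,"hand": 50}
  ]
}}

```text
time: 17.6
tcp_pos: [0.5804, -0.013, 0.2071]
tcp_rot: [-3.141, -0.0, 1.297]
wrist_force: [1.2, -0.2, -1.1]
finger_gap: 0.0594
gripper_force: 20.0
```

Request:
{"fn": "drive_tool", "kwargs": {
  "steps": [
    {"tx": -34,"ty": 13,"tz": 20,"wx": 0,"wy": 0,"wz": 0,"hand": 50},
    {"tx": -34,"ty": 13,"tz": 25,"wx": 0,"wy": 0,"wz": 0,"hand": 50},
    {"tx": -34,"ty": 13,"tz": 25,"wx": 0,"wy": 0,"wz": 0,"hand": 50},
    {"tx": -34,"ty": 13,"tz": 25,"wx": 0,"wy": 0,"wz": 0,"hand": 50},
    {"tx": -34,"ty": 12,"tz": 15,"wx": 0,"wy": 0,"wz": 0,"hand": 50}
  ]
}}

```text
time: 18.1
tcp_pos: [0.5954, -0.1937, 0.095]
tcp_rot: [-3.139, -0.0, 1.298]
wrist_force: [0.4, 1.0, -0.4]
finger_gap: 0.0594
gripper_force: 20.0
```

Request:
{"fn": "drive_tool", "kwargs": {
  "steps": [
    {"tx": 0,"ty": 0,"tz": 15,"wx": 0,"wy": 0,"wz": 0,"hand": 50},
    {"tx": 0,"ty": 0,"tz": 15,"wx": 0,"wy": 0,"wz": 0,"hand": 50},
    {"tx": 0,"ty": 0,"tz": 7,"wx": 0,"wy": 0,"wz": 0,"hand": 50},
    {"tx": 0,"ty": 0,"tz": 0,"wx": 0,"wy": 0,"wz": 0,"hand": 50},
    {"tx": 0,"ty": 0,"tz": 0,"wx": 0,"wy": 0,"wz": 0,"hand": 50}
  ]
}}

```text
time: 18.6
tcp_pos: [0.5968, -0.1915, 0.061]
tcp_rot: [3.141, -0.0, 1.299]
wrist_force: [-0.2, 0.1, -0.3]
finger_gap: 0.0595
gripper_force: 20.0
```

```bash
python3 go.py .5936 -.1945 .047 74.1
```

```text
t 18.6 tcp [ 0.5968 -0.1915  0.061 ] [180.   -0.   74.4] F [-0.2  0.1 -0.3] gap 0.0595 j [ 0.67  0.58 -0.62  1.8   0.42  0.89 -0.41]
turn [ 0.  -0.   0.3] | shift now-frame [-3.8 -2.3 14. ] after-turn [-3.8 -2.3 14. ]
```

Request:
{"fn": "drive_tool", "kwargs": {
  "steps": [
    {"tx": -4,"ty": -2,"tz": 6,"wx": 0,"wy": 0,"wz": 0,"hand": 50},
    {"tx": 0,"ty": 0,"tz": 4,"wx": 0,"wy": 0,"wz": 0,"hand": 50},
    {"tx": 0,"ty": 0,"tz": 3,"wx": 0,"wy": 0,"wz": 0,"hand": 50},
    {"tx": 0,"ty": 0,"tz": 0,"wx": 0,"wy": 0,"wz": 0,"hand": 50},
    {"tx": 0,"ty": 0,"tz": 0,"wx": 0,"wy": 0,"wz": 0,"hand": 50}
  ]
}}

```text
time: 19.1
tcp_pos: [0.5938, -0.1963, 0.0481]
tcp_rot: [3.14, 0.0, 1.297]
wrist_force: [-1.3, -2.1, 6.8]
finger_gap: 0.0594
gripper_force: 20.0
```

Request:
{"fn": "drive_tool", "kwargs": {
  "steps": [
    {"tx": 0,"ty": 0,"tz": 0.7,"wx": 0,"wy": 0,"wz": 0,"hand": 50},
    {"tx": 0,"ty": 0,"tz": 0,"wx": 0,"wy": 0,"wz": 0,"hand": 50},
    {"tx": 0,"ty": 0,"tz": 0,"wx": 0,"wy": 0,"wz": 0,"hand": 50},
    {"tx": 0,"ty": 0,"tz": 0,"wx": 0,"wy": 0,"wz": 0,"hand": 50},
    {"tx": 0,"ty": 0,"tz": 0,"wx": 0,"wy": 0,"wz": 0,"hand": 50}
  ]
}}

```text
time: 19.6
tcp_pos: [0.5939, -0.1963, 0.0481]
tcp_rot: [3.14, 0.001, 1.297]
wrist_force: [-4.8, -1.7, 17.9]
finger_gap: 0.0591
gripper_force: 20.0
```

Request:
{"fn": "drive_tool", "kwargs": {
  "steps": [
    {"tx": 0,"ty": 0,"tz": 0,"wx": 0,"wy": 0,"wz": 0,"hand": 84},
    {"tx": 0,"ty": 0,"tz": 0,"wx": 0,"wy": 0,"wz": 0,"hand": 84},
    {"tx": 0,"ty": 0,"tz": 0,"wx": 0,"wy": 0,"wz": 0,"hand": 84},
    {"tx": 0,"ty": 0,"tz": -30,"wx": 0,"wy": 0,"wz": 0,"hand": 84},
    {"tx": 0,"ty": 0,"tz": -45,"wx": 0,"wy": 0,"wz": 0,"hand": 84}
  ]
}}

```text
time: 20.1
tcp_pos: [0.5917, -0.1953, 0.1203]
tcp_rot: [-3.137, -0.001, 1.298]
wrist_force: [0.9, 0.4, 0.3]
finger_gap: 0.0838
gripper_force: 0.0
```

Request:
{"fn": "drive_tool", "kwargs": {
  "steps": [
    {"tx": 0,"ty": 0,"tz": -45,"wx": 0,"wy": 0,"wz": 0,"hand": 84},
    {"tx": 14,"ty": -9,"tz": -40,"wx": 0,"wy": 0,"wz": 0,"hand": 84},
    {"tx": 29,"ty": -19,"tz": 0,"wx": 0,"wy": 0,"wz": 0,"hand": 84},
    {"tx": 29,"ty": -19,"tz": 0,"wx": 0,"wy": 0,"wz": 0,"hand": 84},
    {"tx": 29,"ty": -19,"tz": 0,"wx": 0,"wy": 0,"wz": 0,"hand": 84}
  ]
}}

```text
time: 20.6
tcp_pos: [0.5565, -0.0797, 0.2069]
tcp_rot: [3.141, 0.0, 1.297]
wrist_force: [0.5, 1.1, 0.0]
finger_gap: 0.0841
gripper_force: 0.0
```

Request:
{"fn": "drive_tool", "kwargs": {
  "steps": [
    {"tx": 29,"ty": -19,"tz": 0,"wx": 0,"wy": 0,"wz": 0,"hand": 84},
    {"tx": 29,"ty": -19,"tz": 0,"wx": 0,"wy": 0,"wz": 0,"hand": 84},
    {"tx": 29,"ty": -19,"tz": 0,"wx": 0,"wy": 0,"wz": 0,"hand": 84},
    {"tx": 29,"ty": -19,"tz": 0,"wx": 0,"wy": 0,"wz": 0,"hand": 84},
    {"tx": 29,"ty": -19,"tz": 0,"wx": 0,"wy": 0,"wz": 0,"hand": 84}
  ]
}}

```text
time: 21.1
tcp_pos: [0.5041, 0.0857, 0.2068]
tcp_rot: [3.141, 0.0, 1.297]
wrist_force: [0.2, 0.2, 0.2]
finger_gap: 0.084
gripper_force: 0.0
```

Request:
{"fn": "drive_tool", "kwargs": {
  "steps": [
    {"tx": 29,"ty": -19,"tz": 0,"wx": 0,"wy": 0,"wz": 0,"hand": 84},
    {"tx": 14,"ty": -9,"tz": 15,"wx": 0,"wy": 0,"wz": 0,"hand": 84},
    {"tx": 0,"ty": 0,"tz": 25,"wx": 0,"wy": 0,"wz": 0,"hand": 84},
    {"tx": 0,"ty": 0,"tz": 10,"wx": 0,"wy": 0,"wz": 0,"hand": 84},
    {"tx": 0,"ty": 0,"tz": 0,"wx": 0,"wy": 0,"wz": 0,"hand": 84}
  ]
}}

```text
time: 21.6
tcp_pos: [0.4887, 0.133, 0.1557]
tcp_rot: [-3.139, 0.001, 1.297]
wrist_force: [0.1, 0.3, 0.4]
finger_gap: 0.0841
gripper_force: 0.0
```

```bash
python3 - <<'E'
from m import *
im,d,mm=cap('scene'); save('s5.png',cv2.resize(im[130:320,220:460],(758,600),interpolation=cv2.INTER_CUBIC))
E
python3 go.py .4912 .1342 .103 74.1;python3 rim.py
```

```text
t 21.6 tcp [0.4893 0.1332 0.1567] [-179.9    0.    74.3] F [0.6 0.3 0.3] gap 0.0841 j [ 0.34  0.31 -0.85  1.99  0.28  0.97 -0.93]
turn [-0.1  0.   0.2] | shift now-frame [ 1.5  1.6 53.7] after-turn [ 1.5  1.6 53.7]
top A few
top B 80 [0.4919 0.1365] res 0.0016 ztop 0.1284
scene A few
scene B 163 [0.4913 0.1346] res 0.002 ztop 0.1266
```

View pics/s5.png

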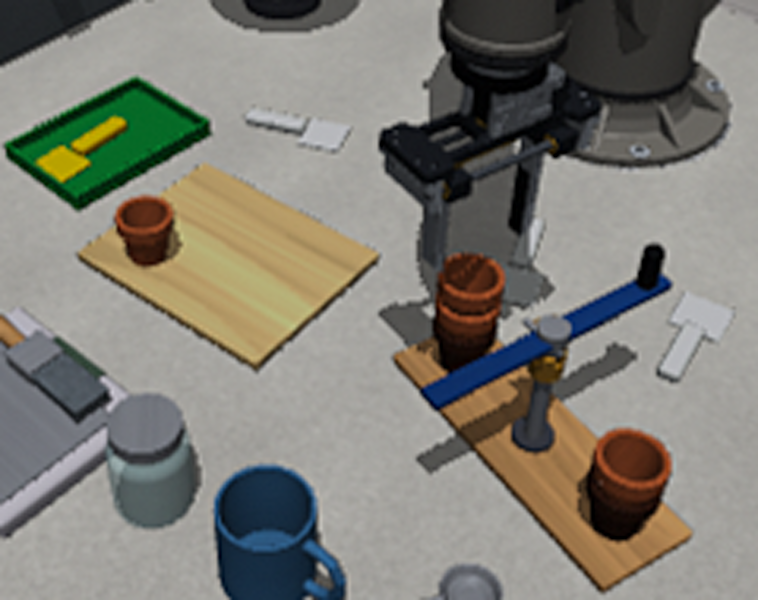

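Request:
{"fn": "drive_tool", "kwargs": {
  "steps": [
    {"tx": 1.5,"ty": 1.6,"tz": 20,"wx": 0,"wy": 0,"wz": 0,"hand": 84},
    {"tx": 0,"ty": 0,"tz": 20,"wx": 0,"wy": 0,"wz": 0,"hand": 84},
    {"tx": 0,"ty": 0,"tz": 13,"wx": 0,"wy": 0,"wz": 0,"hand": 84},
    {"tx": 0,"ty": 0,"tz": 0,"wx": 0,"wy": 0,"wz": 0,"hand": 84},
    {"tx": 0,"ty": 0,"tz": 0,"wx": 0,"wy": 0,"wz": 0,"hand": 50}
  ]
}}

```text
time: 22.25
tcp_pos: [0.4917, 0.1347, 0.1045]
tcp_rot: [3.141, -0.0, 1.297]
wrist_force: [-0.5, -0.6, 0.6]
finger_gap: 0.0793
gripper_force: 0.0
```

Request:
{"fn": "drive_tool", "kwargs": {
  "steps": [
    {"tx": 0,"ty": 0,"tz": 0,"wx": 0,"wy": 0,"wz": 0,"hand": 50},
    {"tx": 0,"ty": 0,"tz": 0,"wx": 0,"wy": 0,"wz": 0,"hand": 50},
    {"tx": 0,"ty": 0,"tz": 0,"wx": 0,"wy": 0,"wz": 0,"hand": 50},
    {"tx": 0,"ty": 0,"tz": 0,"wx": 0,"wy": 0,"wz": 0,"hand": 50},
    {"tx": 0,"ty": 0,"tz": 0,"wx": 0,"wy": 0,"wz": 0,"hand": 50}
  ]
}}

```text
time: 22.75
tcp_pos: [0.4917, 0.1346, 0.1042]
tcp_rot: [3.141, -0.0, 1.297]
wrist_force: [0.9, 0.3, 4.3]
finger_gap: 0.0591
gripper_force: 20.0
```

Request:
{"fn": "drive_tool", "kwargs": {
  "steps": [
    {"tx": 0,"ty": 0,"tz": -4,"wx": 0,"wy": 0,"wz": 0,"hand": 50},
    {"tx": 0,"ty": 0,"tz": -6,"wx": 0,"wy": 0,"wz": 0,"hand": 50},
    {"tx": 0,"ty": 0,"tz": -10,"wx": 0,"wy": 0,"wz": 0,"hand": 50},
    {"tx": 0,"ty": 0,"tz": -15,"wx": 0,"wy": 0,"wz": 0,"hand": 50},
    {"tx": 0,"ty": 0,"tz": -25,"wx": 0,"wy": 0,"wz": 0,"hand": 50}
  ]
}}

```text
time: 23.25
tcp_pos: [0.4907, 0.1344, 0.1645]
tcp_rot: [-3.14, 0.0, 1.298]
wrist_force: [-0.5, 0.0, 0.2]
finger_gap: 0.0591
gripper_force: 20.0
```

Request:
{"fn": "drive_tool", "kwargs": {
  "steps": [
    {"tx": 0,"ty": 0,"tz": -25,"wx": 0,"wy": 0,"wz": 0,"hand": 50},
    {"tx": 0,"ty": 0,"tz": -10,"wx": 0,"wy": 0,"wz": 0,"hand": 50},
    {"tx": 0,"ty": 0,"tz": 0,"wx": 0,"wy": 0,"wz": 0,"hand": 50},
    {"tx": 0,"ty": 0,"tz": 0,"wx": 0,"wy": 0,"wz": 0,"hand": 50},
    {"tx": 0,"ty": 0,"tz": 0,"wx": 0,"wy": 0,"wz": 0,"hand": 50}
  ]
}}

```text
time: 23.75
tcp_pos: [0.4908, 0.1342, 0.1979]
tcp_rot: [-3.14, 0.001, 1.297]
wrist_force: [-0.6, -0.5, -0.8]
finger_gap: 0.0592
gripper_force: 20.0
```

```bash
python3 go.py .4838 -.2013 .06 74.1;python3 rim.py .098
```

```text
t 23.8 tcp [0.4908 0.1342 0.1979] [-179.9    0.    74.3] F [-0.6 -0.5 -0.8] gap 0.0592 j [ 0.37  0.26 -0.87  1.94  0.23  1.04 -0.88]
turn [-0.1  0.   0.2] | shift now-frame [-324.9   84.1  138. ] after-turn [-324.6   85.2  137.9]
top A few
top B 82 [0.4916 0.1368] res 0.0016 ztop 0.0996
scene A 241 [0.5484 0.3361] res 0.0022 ztop 0.0981
scene B 177 [0.4911 0.1343] res 0.0021 ztop 0.0979
```

Request:
{"fn": "drive_tool", "kwargs": {
  "steps": [
    {"tx": -20,"ty": 5,"tz": 0,"wx": 0,"wy": 0,"wz": 0,"hand": 50},
    {"tx": -34,"ty": 9,"tz": 0,"wx": 0,"wy": 0,"wz": 0,"hand": 50},
    {"tx": -34,"ty": 9,"tz": 0,"wx": 0,"wy": 0,"wz": 0,"hand": 50},
    {"tx": -34,"ty": 9,"tz": 0,"wx": 0,"wy": 0,"wz": 0,"hand": 50},
    {"tx": -34,"ty": 9,"tz": 0,"wx": 0,"wy": 0,"wz": 0,"hand": 50}
  ]
}}

```text
time: 24.35
tcp_pos: [0.4883, -0.0281, 0.1983]
tcp_rot: [-3.141, -0.0, 1.298]
wrist_force: [1.1, -0.0, -1.3]
finger_gap: 0.0591
gripper_force: 20.0
```

Request:
{"fn": "drive_tool", "kwargs": {
  "steps": [
    {"tx": -34,"ty": 9,"tz": 20,"wx": 0,"wy": 0,"wz": 0,"hand": 50},
    {"tx": -34,"ty": 9,"tz": 25,"wx": 0,"wy": 0,"wz": 0,"hand": 50},
    {"tx": -34,"ty": 9,"tz": 25,"wx": 0,"wy": 0,"wz": 0,"hand": 50},
    {"tx": -34,"ty": 9,"tz": 20,"wx": 0,"wy": 0,"wz": 0,"hand": 50},
    {"tx": -30,"ty": 7,"tz": 10,"wx": 0,"wy": 0,"wz": 0,"hand": 50}
  ]
}}

```text
time: 24.85
tcp_pos: [0.484, -0.1995, 0.0964]
tcp_rot: [-3.139, -0.001, 1.297]
wrist_force: [0.5, 0.0, 0.1]
finger_gap: 0.0597
gripper_force: 20.0
```

Request:
{"fn": "drive_tool", "kwargs": {
  "steps": [
    {"tx": 0,"ty": 0,"tz": 15,"wx": 0,"wy": 0,"wz": 0,"hand": 50},
    {"tx": 0,"ty": 0,"tz": 15,"wx": 0,"wy": 0,"wz": 0,"hand": 50},
    {"tx": 0,"ty": 0,"tz": 7,"wx": 0,"wy": 0,"wz": 0,"hand": 50},
    {"tx": 0,"ty": 0,"tz": 0,"wx": 0,"wy": 0,"wz": 0,"hand": 50},
    {"tx": 0,"ty": 0,"tz": 0,"wx": 0,"wy": 0,"wz": 0,"hand": 50}
  ]
}}

```text
time: 25.35
tcp_pos: [0.4857, -0.1973, 0.0621]
tcp_rot: [3.141, -0.0, 1.299]
wrist_force: [0.1, 0.5, -1.0]
finger_gap: 0.059
gripper_force: 20.0
```

```bash
python3 go.py .4838 -.2013 .0475 74.1
```

```text
t 25.4 tcp [ 0.4857 -0.1973  0.0621] [180.   -0.   74.4] F [ 0.1  0.5 -1. ] gap 0.059 j [ 0.79  0.44 -0.64  2.03  0.36  0.78 -0.34]
turn [ 0.  -0.   0.3] | shift now-frame [-4.4 -0.8 14.6] after-turn [-4.4 -0.7 14.6]
```

Request:
{"fn": "drive_tool", "kwargs": {
  "steps": [
    {"tx": -4,"ty": -1,"tz": 6,"wx": 0,"wy": 0,"wz": 0,"hand": 50},
    {"tx": 0,"ty": 0,"tz": 4,"wx": 0,"wy": 0,"wz": 0,"hand": 50},
    {"tx": 0,"ty": 0,"tz": 3.3,"wx": 0,"wy": 0,"wz": 0,"hand": 50},
    {"tx": 0,"ty": 0,"tz": 0,"wx": 0,"wy": 0,"wz": 0,"hand": 50},
    {"tx": 0,"ty": 0,"tz": 0,"wx": 0,"wy": 0,"wz": 0,"hand": 50}
  ]
}}

```text
time: 25.85
tcp_pos: [0.4833, -0.2021, 0.0487]
tcp_rot: [3.141, 0.0, 1.297]
wrist_force: [-2.1, -1.3, 5.2]
finger_gap: 0.0591
gripper_force: 20.0
```

Request:
{"fn": "drive_tool", "kwargs": {
  "steps": [
    {"tx": 0,"ty": 0,"tz": 0.4,"wx": 0,"wy": 0,"wz": 0,"hand": 50},
    {"tx": 0,"ty": 0,"tz": 0,"wx": 0,"wy": 0,"wz": 0,"hand": 84},
    {"tx": 0,"ty": 0,"tz": 0,"wx": 0,"wy": 0,"wz": 0,"hand": 84},
    {"tx": 0,"ty": 0,"tz": 0,"wx": 0,"wy": 0,"wz": 0,"hand": 84},
    {"tx": 0,"ty": 0,"tz": -30,"wx": 0,"wy": 0,"wz": 0,"hand": 84}
  ]
}}

```text
time: 26.35
tcp_pos: [0.4813, -0.2011, 0.0758]
tcp_rot: [-3.137, -0.001, 1.298]
wrist_force: [0.1, -0.4, 0.8]
finger_gap: 0.0835
gripper_force: 0.0
```

Request:
{"fn": "drive_tool", "kwargs": {
  "steps": [
    {"tx": 0,"ty": 0,"tz": -45,"wx": 0,"wy": 0,"wz": 0,"hand": 84},
    {"tx": 0,"ty": 0,"tz": -45,"wx": 0,"wy": 0,"wz": 0,"hand": 84},
    {"tx": 20,"ty": -5,"tz": -20,"wx": 0,"wy": 0,"wz": 0,"hand": 84},
    {"tx": 34,"ty": -9,"tz": 0,"wx": 0,"wy": 0,"wz": 0,"hand": 84},
    {"tx": 34,"ty": -9,"tz": 0,"wx": 0,"wy": 0,"wz": 0,"hand": 84}
  ]
}}

```text
time: 26.85
tcp_pos: [0.4851, -0.1103, 0.1888]
tcp_rot: [3.14, 0.0, 1.296]
wrist_force: [0.5, 0.8, 0.4]
finger_gap: 0.0837
gripper_force: 0.0
```

Request:
{"fn": "drive_tool", "kwargs": {
  "steps": [
    {"tx": 34,"ty": -9,"tz": 0,"wx": 0,"wy": 0,"wz": 0,"hand": 84},
    {"tx": 34,"ty": -9,"tz": 0,"wx": 0,"wy": 0,"wz": 0,"hand": 84},
    {"tx": 34,"ty": -9,"tz": 0,"wx": 0,"wy": 0,"wz": 0,"hand": 84},
    {"tx": 34,"ty": -9,"tz": 0,"wx": 0,"wy": 0,"wz": 0,"hand": 84},
    {"tx": 34,"ty": -9,"tz": 0,"wx": 0,"wy": 0,"wz": 0,"hand": 84}
  ]
}}

```text
time: 27.35
tcp_pos: [0.4873, 0.0663, 0.1882]
tcp_rot: [3.141, 0.0, 1.297]
wrist_force: [0.5, -0.2, 0.4]
finger_gap: 0.0839
gripper_force: 0.0
```

Request:
{"fn": "drive_tool", "kwargs": {
  "steps": [
    {"tx": 34,"ty": -9,"tz": 0,"wx": 0,"wy": 0,"wz": 0,"hand": 84},
    {"tx": 30,"ty": -6,"tz": 15,"wx": 0,"wy": 0,"wz": 0,"hand": 84},
    {"tx": 0,"ty": 0,"tz": 25,"wx": 0,"wy": 0,"wz": 0,"hand": 84},
    {"tx": 0,"ty": 0,"tz": 15,"wx": 0,"wy": 0,"wz": 0,"hand": 84},
    {"tx": 0,"ty": 0,"tz": 0,"wx": 0,"wy": 0,"wz": 0,"hand": 84}
  ]
}}

```text
time: 27.85
tcp_pos: [0.4891, 0.1298, 0.1313]
tcp_rot: [-3.139, 0.001, 1.297]
wrist_force: [-0.2, -0.1, -0.0]
finger_gap: 0.0839
gripper_force: 0.0
```

```bash
python3 go.py .4912 .1343 .074 74.1
```

```text
t 27.9 tcp [0.4891 0.1298 0.1313] [-1.798e+02  1.000e-01  7.430e+01] F [-0.2 -0.1 -0. ] gap 0.0839 j [ 0.33  0.35 -0.85  2.01  0.33  0.92 -0.96]
turn [-0.2  0.1  0.2] | shift now-frame [ 4.9  1.  57.3] after-turn [ 4.9  0.8 57.3]
```

Request:
{"fn": "drive_tool", "kwargs": {
  "steps": [
    {"tx": 4.5,"ty": 1,"tz": 20,"wx": 0,"wy": 0,"wz": 0,"hand": 84},
    {"tx": 0,"ty": 0,"tz": 22,"wx": 0,"wy": 0,"wz": 0,"hand": 84},
    {"tx": 0,"ty": 0,"tz": 15,"wx": 0,"wy": 0,"wz": 0,"hand": 84},
    {"tx": 0,"ty": 0,"tz": 0,"wx": 0,"wy": 0,"wz": 0,"hand": 84},
    {"tx": 0,"ty": 0,"tz": 0,"wx": 0,"wy": 0,"wz": 0,"hand": 50}
  ]
}}

```text
time: 28.35
tcp_pos: [0.4928, 0.1346, 0.0768]
tcp_rot: [3.141, -0.0, 1.297]
wrist_force: [0.8, 0.3, 0.9]
finger_gap: 0.0788
gripper_force: 0.0
```

Request:
{"fn": "drive_tool", "kwargs": {
  "steps": [
    {"tx": 0,"ty": 0,"tz": 0,"wx": 0,"wy": 0,"wz": 0,"hand": 50},
    {"tx": 0,"ty": 0,"tz": 0,"wx": 0,"wy": 0,"wz": 0,"hand": 50},
    {"tx": 0,"ty": 0,"tz": 0,"wx": 0,"wy": 0,"wz": 0,"hand": 50},
    {"tx": 0,"ty": 0,"tz": 0,"wx": 0,"wy": 0,"wz": 0,"hand": 50},
    {"tx": 0,"ty": 0,"tz": 0,"wx": 0,"wy": 0,"wz": 0,"hand": 50}
  ]
}}

```text
time: 28.85
tcp_pos: [0.4927, 0.1348, 0.0766]
tcp_rot: [3.141, -0.0, 1.297]
wrist_force: [-1.8, 0.3, 6.8]
finger_gap: 0.0592
gripper_force: 20.0
```

Request:
{"fn": "drive_tool", "kwargs": {
  "steps": [
    {"tx": 0,"ty": 0,"tz": -4,"wx": 0,"wy": 0,"wz": 0,"hand": 50},
    {"tx": 0,"ty": 0,"tz": -6,"wx": 0,"wy": 0,"wz": 0,"hand": 50},
    {"tx": 0,"ty": 0,"tz": -10,"wx": 0,"wy": 0,"wz": 0,"hand": 50},
    {"tx": 0,"ty": 0,"tz": -15,"wx": 0,"wy": 0,"wz": 0,"hand": 50},
    {"tx": 0,"ty": 0,"tz": -25,"wx": 0,"wy": 0,"wz": 0,"hand": 50}
  ]
}}

```text
time: 29.35
tcp_pos: [0.4919, 0.1346, 0.1369]
tcp_rot: [-3.14, 0.0, 1.298]
wrist_force: [0.7, -1.0, -0.7]
finger_gap: 0.0596
gripper_force: 20.0
```

Request:
{"fn": "drive_tool", "kwargs": {
  "steps": [
    {"tx": 0,"ty": 0,"tz": -25,"wx": 0,"wy": 0,"wz": 0,"hand": 50},
    {"tx": 0,"ty": 0,"tz": -15,"wx": 0,"wy": 0,"wz": 0,"hand": 50},
    {"tx": 0,"ty": 0,"tz": 0,"wx": 0,"wy": 0,"wz": 0,"hand": 50},
    {"tx": 0,"ty": 0,"tz": 0,"wx": 0,"wy": 0,"wz": 0,"hand": 50},
    {"tx": 0,"ty": 0,"tz": 0,"wx": 0,"wy": 0,"wz": 0,"hand": 50}
  ]
}}

```text
time: 29.85
tcp_pos: [0.492, 0.1344, 0.1753]
tcp_rot: [-3.14, 0.001, 1.297]
wrist_force: [-0.7, 0.1, -1.0]
finger_gap: 0.0596
gripper_force: 20.0
```

```bash
python3 go.py .4764 -.0815 .06 74.1;python3 rim.py .068
```

```text
t 29.9 tcp [0.492  0.1344 0.1753] [-179.9    0.    74.3] F [-0.7  0.1 -1. ] gap 0.0596 j [ 0.36  0.3  -0.88  1.96  0.27  1.01 -0.92]
turn [-0.1  0.   0.2] | shift now-frame [-212.    43.5  115.3] after-turn [-211.9   44.2  115.3]
top A few
top B 73 [0.4916 0.1365] res 0.0016 ztop 0.0704
scene A 142 [0.5475 0.3363] res 0.0015 ztop 0.07
scene B 148 [0.4912 0.1341] res 0.0022 ztop 0.0689
```

Request:
{"fn": "drive_tool", "kwargs": {
  "steps": [
    {"tx": -20,"ty": 4,"tz": 0,"wx": 0,"wy": 0,"wz": 0,"hand": 50},
    {"tx": -34,"ty": 7,"tz": 0,"wx": 0,"wy": 0,"wz": 0,"hand": 50},
    {"tx": -34,"ty": 7,"tz": 0,"wx": 0,"wy": 0,"wz": 0,"hand": 50},
    {"tx": -34,"ty": 7,"tz": 0,"wx": 0,"wy": 0,"wz": 0,"hand": 50},
    {"tx": -34,"ty": 7,"tz": 0,"wx": 0,"wy": 0,"wz": 0,"hand": 50}
  ]
}}

```text
time: 30.45
tcp_pos: [0.4806, -0.0254, 0.1756]
tcp_rot: [-3.141, -0.0, 1.298]
wrist_force: [1.0, -0.5, -0.5]
finger_gap: 0.0592
gripper_force: 20.0
```

Request:
{"fn": "drive_tool", "kwargs": {
  "steps": [
    {"tx": -34,"ty": 7,"tz": 15,"wx": 0,"wy": 0,"wz": 0,"hand": 50},
    {"tx": -24,"ty": 4,"tz": 20,"wx": 0,"wy": 0,"wz": 0,"hand": 50},
    {"tx": 0,"ty": 0,"tz": 20,"wx": 0,"wy": 0,"wz": 0,"hand": 50},
    {"tx": 0,"ty": 0,"tz": 20,"wx": 0,"wy": 0,"wz": 0,"hand": 50},
    {"tx": 0,"ty": 0,"tz": 15,"wx": 0,"wy": 0,"wz": 0,"hand": 50}
  ]
}}

```text
time: 30.95
tcp_pos: [0.4754, -0.0829, 0.0844]
tcp_rot: [-3.14, -0.0, 1.297]
wrist_force: [1.3, -0.5, -1.2]
finger_gap: 0.0592
gripper_force: 20.0
```

Request:
{"fn": "drive_tool", "kwargs": {
  "steps": [
    {"tx": 0,"ty": 0,"tz": 15,"wx": 0,"wy": 0,"wz": 0,"hand": 50},
    {"tx": 0,"ty": 0,"tz": 7,"wx": 0,"wy": 0,"wz": 0,"hand": 50},
    {"tx": 0,"ty": 0,"tz": 0,"wx": 0,"wy": 0,"wz": 0,"hand": 50},
    {"tx": 0,"ty": 0,"tz": 0,"wx": 0,"wy": 0,"wz": 0,"hand": 50},
    {"tx": 0,"ty": 0,"tz": 0,"wx": 0,"wy": 0,"wz": 0,"hand": 50}
  ]
}}

```text
time: 31.45
tcp_pos: [0.4766, -0.0829, 0.0648]
tcp_rot: [3.14, -0.0, 1.297]
wrist_force: [-0.6, 0.5, -0.9]
finger_gap: 0.0593
gripper_force: 20.0
```

```bash
python3 go.py .4764 -.0815 .05 74.1
```

```text
t 31.4 tcp [ 0.4766 -0.0829  0.0648] [179.9  -0.   74.3] F [-0.6  0.5 -0.9] gap 0.0593 j [ 0.65  0.39 -0.72  2.12  0.38  0.76 -0.58]
turn [ 0.1 -0.   0.2] | shift now-frame [ 1.3 -0.6 14.8] after-turn [ 1.3 -0.6 14.8]
```

Request:
{"fn": "drive_tool", "kwargs": {
  "steps": [
    {"tx": 0,"ty": 0,"tz": 6,"wx": 0,"wy": 0,"wz": 0,"hand": 50},
    {"tx": 0,"ty": 0,"tz": 4,"wx": 0,"wy": 0,"wz": 0,"hand": 50},
    {"tx": 0,"ty": 0,"tz": 3,"wx": 0,"wy": 0,"wz": 0,"hand": 50},
    {"tx": 0,"ty": 0,"tz": 0.7,"wx": 0,"wy": 0,"wz": 0,"hand": 50},
    {"tx": 0,"ty": 0,"tz": 0,"wx": 0,"wy": 0,"wz": 0,"hand": 50}
  ]
}}

```text
time: 31.95
tcp_pos: [0.4756, -0.0829, 0.0506]
tcp_rot: [-3.141, 0.001, 1.297]
wrist_force: [-7.0, 0.7, 14.5]
finger_gap: 0.0592
gripper_force: 20.0
```

Request:
{"fn": "drive_tool", "kwargs": {
  "steps": [
    {"tx": 0,"ty": 0,"tz": 0,"wx": 0,"wy": 0,"wz": 0,"hand": 84},
    {"tx": 0,"ty": 0,"tz": 0,"wx": 0,"wy": 0,"wz": 0,"hand": 84},
    {"tx": 0,"ty": 0,"tz": 0,"wx": 0,"wy": 0,"wz": 0,"hand": 84},
    {"tx": 0,"ty": 0,"tz": -30,"wx": 0,"wy": 0,"wz": 0,"hand": 84},
    {"tx": 0,"ty": 0,"tz": -45,"wx": 0,"wy": 0,"wz": 0,"hand": 84}
  ]
}}

```text
time: 32.45
tcp_pos: [0.4746, -0.0825, 0.1245]
tcp_rot: [-3.137, -0.001, 1.298]
wrist_force: [1.6, -0.9, 1.3]
finger_gap: 0.0842
gripper_force: 0.0
```

Request:
{"fn": "drive_tool", "kwargs": {
  "steps": [
    {"tx": 0,"ty": 0,"tz": -45,"wx": 0,"wy": 0,"wz": 0,"hand": 84},
    {"tx": 20,"ty": -2,"tz": -35,"wx": 0,"wy": 0,"wz": 0,"hand": 84},
    {"tx": 34,"ty": -4,"tz": 0,"wx": 0,"wy": 0,"wz": 0,"hand": 84},
    {"tx": 34,"ty": -4,"tz": 0,"wx": 0,"wy": 0,"wz": 0,"hand": 84},
    {"tx": 34,"ty": -3,"tz": 0,"wx": 0,"wy": 0,"wz": 0,"hand": 84}
  ]
}}

```text
time: 32.95
tcp_pos: [0.4967, 0.0389, 0.2058]
tcp_rot: [3.141, 0.0, 1.296]
wrist_force: [1.0, -0.7, -0.6]
finger_gap: 0.0838
gripper_force: 0.0
```

Request:
{"fn": "drive_tool", "kwargs": {
  "steps": [
    {"tx": 34,"ty": -4,"tz": 0,"wx": 0,"wy": 0,"wz": 0,"hand": 84},
    {"tx": 34,"ty": -3,"tz": 0,"wx": 0,"wy": 0,"wz": 0,"hand": 84},
    {"tx": 34,"ty": -4,"tz": 0,"wx": 0,"wy": 0,"wz": 0,"hand": 84},
    {"tx": 34,"ty": -3,"tz": 0,"wx": 0,"wy": 0,"wz": 0,"hand": 84},
    {"tx": 34,"ty": -4,"tz": 0,"wx": 0,"wy": 0,"wz": 0,"hand": 84}
  ]
}}

```text
time: 33.45
tcp_pos: [0.5253, 0.2078, 0.2052]
tcp_rot: [-3.142, 0.0, 1.297]
wrist_force: [-0.0, -0.1, 0.6]
finger_gap: 0.0842
gripper_force: 0.0
```

Request:
{"fn": "drive_tool", "kwargs": {
  "steps": [
    {"tx": 34,"ty": -4,"tz": 0,"wx": 0,"wy": 0,"wz": 0,"hand": 84},
    {"tx": 34,"ty": -3,"tz": 0,"wx": 0,"wy": 0,"wz": 0,"hand": 84},
    {"tx": 34,"ty": -3,"tz": 0,"wx": 0,"wy": 0,"wz": 0,"hand": 84},
    {"tx": 29,"ty": -2,"tz": 20,"wx": 0,"wy": 0,"wz": 0,"hand": 84},
    {"tx": 0,"ty": 0,"tz": 30,"wx": 0,"wy": 0,"wz": 0,"hand": 84}
  ]
}}

```text
time: 33.95
tcp_pos: [0.5488, 0.341, 0.1559]
tcp_rot: [3.141, -0.004, 1.301]
wrist_force: [-0.0, 0.3, -0.4]
finger_gap: 0.0838
gripper_force: 0.0
```

Request:
{"fn": "drive_tool", "kwargs": {
  "steps": [
    {"tx": 0,"ty": 0,"tz": 20,"wx": 0,"wy": 0,"wz": 0,"hand": 84},
    {"tx": 0,"ty": 0,"tz": 0,"wx": 0,"wy": 0,"wz": 0,"hand": 84},
    {"tx": 0,"ty": 0,"tz": 0,"wx": 0,"wy": 0,"wz": 0,"hand": 84},
    {"tx": 0,"ty": 0,"tz": 0,"wx": 0,"wy": 0,"wz": 0,"hand": 84},
    {"tx": 0,"ty": 0,"tz": 0,"wx": 0,"wy": 0,"wz": 0,"hand": 84}
  ]
}}

```text
time: 34.45
tcp_pos: [0.5495, 0.3361, 0.1368]
tcp_rot: [3.14, -0.001, 1.297]
wrist_force: [-0.5, -0.1, 1.4]
finger_gap: 0.0838
gripper_force: 0.0
```

```bash
python3 go.py .5488 .3362 .075 74.1; python3 rim.py .098
```

```text
t 34.5 tcp [0.5495 0.3361 0.1368] [ 1.799e+02 -1.000e-01  7.430e+01] F [-0.5 -0.1  1.4] gap 0.0838 j [-0.05  0.57 -0.84  1.7   0.48  1.08 -1.31]
turn [ 0.1 -0.1  0.2] | shift now-frame [-0.2 -0.8 61.8] after-turn [-0.1 -0.7 61.8]
top A 176 [0.5486 0.3359] res 0.0022 ztop 0.0999
top B few
scene A 233 [0.5487 0.3355] res 0.0023 ztop 0.0981
scene B few
```

Request:
{"fn": "drive_tool", "kwargs": {
  "steps": [
    {"tx": 0,"ty": 0,"tz": 20,"wx": 0,"wy": 0,"wz": 0,"hand": 84},
    {"tx": 0,"ty": 0,"tz": 24,"wx": 0,"wy": 0,"wz": 0,"hand": 84},
    {"tx": 0,"ty": 0,"tz": 18,"wx": 0,"wy": 0,"wz": 0,"hand": 84},
    {"tx": 0,"ty": 0,"tz": 0,"wx": 0,"wy": 0,"wz": 0,"hand": 84},
    {"tx": 0,"ty": 0,"tz": 0,"wx": 0,"wy": 0,"wz": 0,"hand": 50}
  ]
}}

```text
time: 35.05
tcp_pos: [0.549, 0.3362, 0.0739]
tcp_rot: [-3.141, -0.0, 1.298]
wrist_force: [0.2, 0.5, 0.3]
finger_gap: 0.0791
gripper_force: 0.0
```

Request:
{"fn": "drive_tool", "kwargs": {
  "steps": [
    {"tx": 0,"ty": 0,"tz": 0,"wx": 0,"wy": 0,"wz": 0,"hand": 50},
    {"tx": 0,"ty": 0,"tz": 0,"wx": 0,"wy": 0,"wz": 0,"hand": 50},
    {"tx": 0,"ty": 0,"tz": 0,"wx": 0,"wy": 0,"wz": 0,"hand": 50},
    {"tx": 0,"ty": 0,"tz": 0,"wx": 0,"wy": 0,"wz": 0,"hand": 50},
    {"tx": 0,"ty": 0,"tz": 0,"wx": 0,"wy": 0,"wz": 0,"hand": 50}
  ]
}}

```text
time: 35.55
tcp_pos: [0.5493, 0.3362, 0.0741]
tcp_rot: [3.141, -0.001, 1.297]
wrist_force: [-0.3, -0.6, 6.2]
finger_gap: 0.0593
gripper_force: 20.0
```

Request:
{"fn": "drive_tool", "kwargs": {
  "steps": [
    {"tx": 0,"ty": 0,"tz": -4,"wx": 0,"wy": 0,"wz": 0,"hand": 50},
    {"tx": 0,"ty": 0,"tz": -6,"wx": 0,"wy": 0,"wz": 0,"hand": 50},
    {"tx": 0,"ty": 0,"tz": -10,"wx": 0,"wy": 0,"wz": 0,"hand": 50},
    {"tx": 0,"ty": 0,"tz": -15,"wx": 0,"wy": 0,"wz": 0,"hand": 50},
    {"tx": 0,"ty": 0,"tz": -25,"wx": 0,"wy": 0,"wz": 0,"hand": 50}
  ]
}}

```text
time: 36.05
tcp_pos: [0.5484, 0.3355, 0.134]
tcp_rot: [-3.14, 0.001, 1.298]
wrist_force: [1.0, -0.1, -1.0]
finger_gap: 0.0593
gripper_force: 20.0
```

Request:
{"fn": "drive_tool", "kwargs": {
  "steps": [
    {"tx": 0,"ty": 0,"tz": -30,"wx": 0,"wy": 0,"wz": 0,"hand": 50},
    {"tx": 0,"ty": 0,"tz": -30,"wx": 0,"wy": 0,"wz": 0,"hand": 50},
    {"tx": 0,"ty": 0,"tz": -10,"wx": 0,"wy": 0,"wz": 0,"hand": 50},
    {"tx": 0,"ty": 0,"tz": 0,"wx": 0,"wy": 0,"wz": 0,"hand": 50},
    {"tx": 0,"ty": 0,"tz": 0,"wx": 0,"wy": 0,"wz": 0,"hand": 50}
  ]
}}

```text
time: 36.55
tcp_pos: [0.5487, 0.3355, 0.2028]
tcp_rot: [-3.141, 0.001, 1.297]
wrist_force: [-0.9, -0.6, -1.1]
finger_gap: 0.059
gripper_force: 20.0
```

```bash
python3 go.py .586 -.0747 .06 74.1;python3 rim.py .068
```

```text
t 36.5 tcp [0.5487 0.3355 0.2028] [-180.     0.    74.3] F [-0.9 -0.6 -1.1] gap 0.059 j [-0.02  0.51 -0.87  1.64  0.42  1.19 -1.26]
turn [-0.   0.   0.2] | shift now-frame [-384.7  146.8  143. ] after-turn [-384.2  148.2  142.8]
top A 132 [0.5489 0.3366] res 0.0022 ztop 0.0702
top B 132 [0.4912 0.134 ] res 0.0024 ztop 0.0703
scene A 206 [0.5489 0.3361] res 0.0022 ztop 0.0692
scene B 145 [0.4909 0.1345] res 0.0022 ztop 0.0689
```

Request:
{"fn": "drive_tool", "kwargs": {
  "steps": [
    {"tx": -20,"ty": 8,"tz": 0,"wx": 0,"wy": 0,"wz": 0,"hand": 50},
    {"tx": -33,"ty": 13,"tz": 0,"wx": 0,"wy": 0,"wz": 0,"hand": 50},
    {"tx": -33,"ty": 13,"tz": 0,"wx": 0,"wy": 0,"wz": 0,"hand": 50},
    {"tx": -33,"ty": 12,"tz": 0,"wx": 0,"wy": 0,"wz": 0,"hand": 50},
    {"tx": -33,"ty": 13,"tz": 0,"wx": 0,"wy": 0,"wz": 0,"hand": 50}
  ]
}}

```text
time: 37.15
tcp_pos: [0.5641, 0.1721, 0.2023]
tcp_rot: [-3.14, 0.001, 1.298]
wrist_force: [0.9, 0.2, -0.2]
finger_gap: 0.0591
gripper_force: 20.0
```

Request:
{"fn": "drive_tool", "kwargs": {
  "steps": [
    {"tx": -33,"ty": 12,"tz": 0,"wx": 0,"wy": 0,"wz": 0,"hand": 50},
    {"tx": -33,"ty": 13,"tz": 0,"wx": 0,"wy": 0,"wz": 0,"hand": 50},
    {"tx": -33,"ty": 12,"tz": 0,"wx": 0,"wy": 0,"wz": 0,"hand": 50},
    {"tx": -33,"ty": 13,"tz": 0,"wx": 0,"wy": 0,"wz": 0,"hand": 50},
    {"tx": -33,"ty": 12,"tz": 10,"wx": 0,"wy": 0,"wz": 0,"hand": 50}
  ]
}}

```text
time: 37.65
tcp_pos: [0.5799, -0.0034, 0.1933]
tcp_rot: [3.141, -0.0, 1.297]
wrist_force: [-0.4, -0.9, -0.6]
finger_gap: 0.0591
gripper_force: 20.0
```

Request:
{"fn": "drive_tool", "kwargs": {
  "steps": [
    {"tx": -33,"ty": 13,"tz": 20,"wx": 0,"wy": 0,"wz": 0,"hand": 50},
    {"tx": -33,"ty": 12,"tz": 20,"wx": 0,"wy": 0,"wz": 0,"hand": 50},
    {"tx": 0,"ty": 0,"tz": 20,"wx": 0,"wy": 0,"wz": 0,"hand": 50},
    {"tx": 0,"ty": 0,"tz": 20,"wx": 0,"wy": 0,"wz": 0,"hand": 50},
    {"tx": 0,"ty": 0,"tz": 15,"wx": 0,"wy": 0,"wz": 0,"hand": 50}
  ]
}}

```text
time: 38.15
tcp_pos: [0.585, -0.0724, 0.0962]
tcp_rot: [-3.139, -0.0, 1.297]
wrist_force: [-0.1, -0.3, -1.0]
finger_gap: 0.0595
gripper_force: 20.0
```

Request:
{"fn": "drive_tool", "kwargs": {
  "steps": [
    {"tx": 0,"ty": 0,"tz": 15,"wx": 0,"wy": 0,"wz": 0,"hand": 50},
    {"tx": 0,"ty": 0,"tz": 15,"wx": 0,"wy": 0,"wz": 0,"hand": 50},
    {"tx": 0,"ty": 0,"tz": 0,"wx": 0,"wy": 0,"wz": 0,"hand": 50},
    {"tx": 0,"ty": 0,"tz": 0,"wx": 0,"wy": 0,"wz": 0,"hand": 50},
    {"tx": 0,"ty": 0,"tz": 0,"wx": 0,"wy": 0,"wz": 0,"hand": 50}
  ]
}}

```text
time: 38.65
tcp_pos: [0.5866, -0.0721, 0.0692]
tcp_rot: [3.14, -0.0, 1.297]
wrist_force: [-0.4, 0.0, -0.4]
finger_gap: 0.0591
gripper_force: 20.0
```

```bash
python3 go.py .586 -.0747 .047 74.1
```

```text
t 38.6 tcp [ 0.5866 -0.0721  0.0692] [179.9  -0.   74.3] F [-0.4  0.  -0.4] gap 0.0591 j [ 0.59  0.55 -0.75  1.88  0.48  0.9  -0.66]
turn [ 0.1 -0.   0.2] | shift now-frame [-2.6  0.1 22.2] after-turn [-2.6  0.1 22.2]
```

Request:
{"fn": "drive_tool", "kwargs": {
  "steps": [
    {"tx": -2,"ty": 0,"tz": 8,"wx": 0,"wy": 0,"wz": 0,"hand": 50},
    {"tx": 0,"ty": 0,"tz": 6,"wx": 0,"wy": 0,"wz": 0,"hand": 50},
    {"tx": 0,"ty": 0,"tz": 4,"wx": 0,"wy": 0,"wz": 0,"hand": 50},
    {"tx": 0,"ty": 0,"tz": 3,"wx": 0,"wy": 0,"wz": 0,"hand": 50},
    {"tx": 0,"ty": 0,"tz": 0,"wx": 0,"wy": 0,"wz": 0,"hand": 50}
  ]
}}

```text
time: 39.15
tcp_pos: [0.5859, -0.0742, 0.0477]
tcp_rot: [3.141, 0.0, 1.297]
wrist_force: [-1.5, -1.1, 5.9]
finger_gap: 0.0593
gripper_force: 20.0
```

Request:
{"fn": "drive_tool", "kwargs": {
  "steps": [
    {"tx": 0,"ty": 0,"tz": 0.3,"wx": 0,"wy": 0,"wz": 0,"hand": 50},
    {"tx": 0,"ty": 0,"tz": 0,"wx": 0,"wy": 0,"wz": 0,"hand": 84},
    {"tx": 0,"ty": 0,"tz": 0,"wx": 0,"wy": 0,"wz": 0,"hand": 84},
    {"tx": 0,"ty": 0,"tz": 0,"wx": 0,"wy": 0,"wz": 0,"hand": 84},
    {"tx": 0,"ty": 0,"tz": -30,"wx": 0,"wy": 0,"wz": 0,"hand": 84}
  ]
}}

```text
time: 39.65
tcp_pos: [0.5834, -0.0742, 0.0744]
tcp_rot: [-3.136, 0.0, 1.297]
wrist_force: [0.6, -0.8, 0.3]
finger_gap: 0.0836
gripper_force: 0.0
```

Request:
{"fn": "drive_tool", "kwargs": {
  "steps": [
    {"tx": 0,"ty": 0,"tz": -45,"wx": 0,"wy": 0,"wz": 0,"hand": 84},
    {"tx": 0,"ty": 0,"tz": -45,"wx": 0,"wy": 0,"wz": 0,"hand": 84},
    {"tx": 0,"ty": 0,"tz": -45,"wx": 0,"wy": 0,"wz": -8.2,"hand": 50},
    {"tx": 0,"ty": 0,"tz": -40,"wx": 0,"wy": 0,"wz": -8.2,"hand": 50},
    {"tx": 0,"ty": 0,"tz": 0,"wx": 0,"wy": 0,"wz": -8.2,"hand": 50}
  ]
}}

```text
time: 40.15
tcp_pos: [0.5877, -0.0738, 0.2574]
tcp_rot: [3.135, 0.003, 1.732]
wrist_force: [0.3, -0.1, -0.4]
finger_gap: 0.0634
gripper_force: 0.0
```

Request:
{"fn": "drive_tool", "kwargs": {
  "steps": [
    {"tx": 0,"ty": 0,"tz": 0,"wx": 0,"wy": 0,"wz": -8.2,"hand": 50},
    {"tx": 0,"ty": 0,"tz": 0,"wx": 0,"wy": 0,"wz": -8.2,"hand": 50},
    {"tx": 0,"ty": 0,"tz": 0,"wx": 0,"wy": 0,"wz": -8.2,"hand": 50},
    {"tx": 0,"ty": 0,"tz": 0,"wx": 0,"wy": 0,"wz": -8.2,"hand": 50},
    {"tx": 0,"ty": 0,"tz": 0,"wx": 0,"wy": 0,"wz": -8.2,"hand": 50}
  ]
}}

```text
time: 40.65
tcp_pos: [0.5854, -0.0742, 0.252]
tcp_rot: [-3.142, -0.0, 2.448]
wrist_force: [0.1, -0.6, -0.5]
finger_gap: 0.0503
gripper_force: 0.0
```

Request:
{"fn": "drive_tool", "kwargs": {
  "steps": [
    {"tx": 0,"ty": 0,"tz": 0,"wx": 0,"wy": 0,"wz": -8.2,"hand": 50},
    {"tx": 0,"ty": 0,"tz": 0,"wx": 0,"wy": 0,"wz": -8.2,"hand": 50},
    {"tx": 0,"ty": 0,"tz": 0,"wx": 0,"wy": 0,"wz": -8.2,"hand": 50},
    {"tx": 0,"ty": 0,"tz": 0,"wx": 0,"wy": 0,"wz": 0,"hand": 50},
    {"tx": 0,"ty": 0,"tz": 0,"wx": 0,"wy": 0,"wz": 0,"hand": 50}
  ]
}}

```text
time: 41.15
tcp_pos: [0.5855, -0.0742, 0.252]
tcp_rot: [3.141, -0.0, 2.867]
wrist_force: [0.2, -0.6, -0.4]
finger_gap: 0.0506
gripper_force: 0.0
```

```bash
python3 - <<'E'
from m import *
im,d,mm=cap('scene'); save('s6.png',cv2.resize(im[130:320,220:460],(758,600),interpolation=cv2.INTER_CUBIC))
P=pts(d,mm); V=im.max(2)
m=(V<45)&(P[...,2]>.15)&(P[...,2]<.19)&(np.hypot(P[...,0]-.42,P[...,1]-.264)<.03)
info(P,'knob',m)
E
python3 go.py .421 .2635 .25 164.1
```

```text
knob 76 cen [0.4241 0.2646 0.17  ] rect [422.6 264.2] [10.2 13.7] 37.7 z [0.1508 0.1692 0.1865]
t 41.2 tcp [ 0.5855 -0.0742  0.252 ] [180.   -0.  164.3] F [0.1 0.1 0.2] gap 0.05 j [ 0.89  0.47 -1.16  1.7   0.45  1.27  0.92]
turn [ 0.  -0.   0.2] | shift now-frame [249.8 280.5   2.1] after-turn [250.7 279.7   2. ]
```

View pics/s6.png

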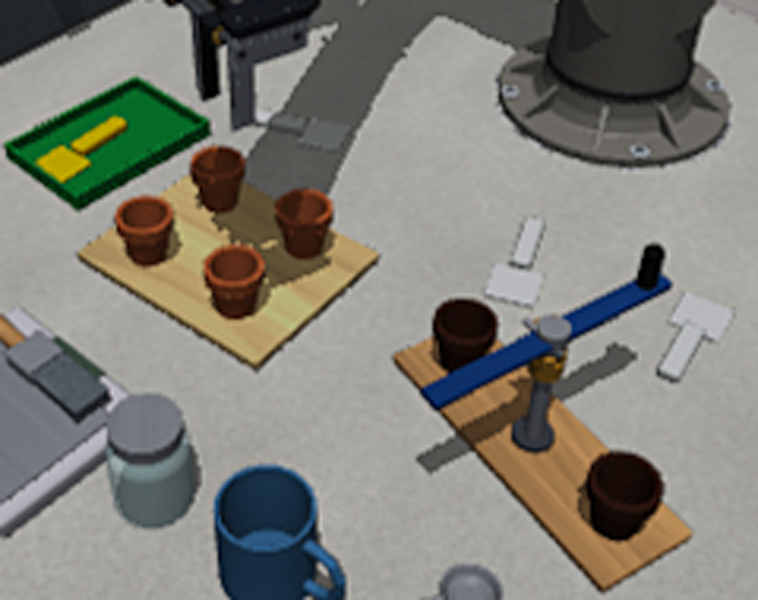

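Request:
{"fn": "drive_tool", "kwargs": {
  "steps": [
    {"tx": 0,"ty": 0,"tz": 0,"wx": 0,"wy": 0,"wz": 8.2,"hand": 50},
    {"tx": 0,"ty": 0,"tz": 0,"wx": 0,"wy": 0,"wz": 8.2,"hand": 50},
    {"tx": 0,"ty": 0,"tz": 0,"wx": 0,"wy": 0,"wz": 8.2,"hand": 50},
    {"tx": 0,"ty": 0,"tz": 0,"wx": 0,"wy": 0,"wz": 8.2,"hand": 50},
    {"tx": 20,"ty": 6,"tz": 0,"wx": 0,"wy": 0,"wz": 0,"hand": 50}
  ],
  "newtons": 15
}}

```text
time: 41.7
tcp_pos: [0.5771, -0.057, 0.2519]
tcp_rot: [-3.141, 0.0, 2.288]
wrist_force: [-0.3, -0.2, 0.1]
finger_gap: 0.0503
gripper_force: 0.0
```

Request:
{"fn": "drive_tool", "kwargs": {
  "steps": [
    {"tx": 32,"ty": 9,"tz": 0,"wx": 0,"wy": 0,"wz": 0,"hand": 50},
    {"tx": 32,"ty": 9,"tz": 0,"wx": 0,"wy": 0,"wz": 0,"hand": 50},
    {"tx": 32,"ty": 9,"tz": 0,"wx": 0,"wy": 0,"wz": 0,"hand": 50},
    {"tx": 32,"ty": 9,"tz": 0,"wx": 0,"wy": 0,"wz": 0,"hand": 50},
    {"tx": 32,"ty": 9,"tz": 0,"wx": 0,"wy": 0,"wz": 0,"hand": 50}
  ]
}}

```text
time: 42.2
tcp_pos: [0.5025, 0.0959, 0.2522]
tcp_rot: [-3.142, 0.001, 2.299]
wrist_force: [0.6, 0.2, -0.5]
finger_gap: 0.05
gripper_force: 0.0
```

Request:
{"fn": "drive_tool", "kwargs": {
  "steps": [
    {"tx": 32,"ty": 9,"tz": 0,"wx": 0,"wy": 0,"wz": 0,"hand": 50},
    {"tx": 32,"ty": 9,"tz": 0,"wx": 0,"wy": 0,"wz": 0,"hand": 50},
    {"tx": 32,"ty": 9,"tz": 0,"wx": 0,"wy": 0,"wz": 0,"hand": 50},
    {"tx": 32,"ty": 9,"tz": 0,"wx": 0,"wy": 0,"wz": 0,"hand": 50},
    {"tx": 32,"ty": 9,"tz": 0,"wx": 0,"wy": 0,"wz": 0,"hand": 50}
  ]
}}

```text
time: 42.7
tcp_pos: [0.4294, 0.2449, 0.2522]
tcp_rot: [3.141, 0.001, 2.299]
wrist_force: [-0.1, 0.2, -1.0]
finger_gap: 0.0499
gripper_force: 0.0
```

Request:
{"fn": "drive_tool", "kwargs": {
  "steps": [
    {"tx": 22,"ty": 4,"tz": 0,"wx": 0,"wy": 0,"wz": 0,"hand": 50},
    {"tx": 0,"ty": 0,"tz": 0,"wx": 0,"wy": 0,"wz": 0,"hand": 50},
    {"tx": 0,"ty": 0,"tz": 0,"wx": 0,"wy": 0,"wz": 0,"hand": 50},
    {"tx": 0,"ty": 0,"tz": 0,"wx": 0,"wy": 0,"wz": 0,"hand": 50},
    {"tx": 0,"ty": 0,"tz": 0,"wx": 0,"wy": 0,"wz": 0,"hand": 50}
  ]
}}

```text
time: 43.2
tcp_pos: [0.4196, 0.2617, 0.252]
tcp_rot: [-3.141, 0.0, 2.298]
wrist_force: [0.3, 0.1, -0.6]
finger_gap: 0.0499
gripper_force: 0.0
```

```bash
python3 go.py .420 .2635 .161 131.5
```

```text
t 43.2 tcp [0.4196 0.2617 0.252 ] [-180.     0.   131.6] F [ 0.3  0.1 -0.6] gap 0.0499 j [ 0.34  0.24 -1.16  1.89  0.24  1.16 -0.18]
turn [-0.   0.   0.1] | shift now-frame [ 1.1  1.5 91. ] after-turn [ 1.1  1.5 91. ]
```

Request:
{"fn": "drive_tool", "kwargs": {
  "steps": [
    {"tx": 1,"ty": 1.5,"tz": 20,"wx": 0,"wy": 0,"wz": 0,"hand": 50},
    {"tx": 0,"ty": 0,"tz": 25,"wx": 0,"wy": 0,"wz": 0,"hand": 50},
    {"tx": 0,"ty": 0,"tz": 25,"wx": 0,"wy": 0,"wz": 0,"hand": 50},
    {"tx": 0,"ty": 0,"tz": 15,"wx": 0,"wy": 0,"wz": 0,"hand": 50},
    {"tx": 0,"ty": 0,"tz": 6,"wx": 0,"wy": 0,"wz": 0,"hand": 50}
  ]
}}

```text
time: 43.7
tcp_pos: [0.4194, 0.2636, 0.1599]
tcp_rot: [-3.14, -0.001, 2.299]
wrist_force: [-1.5, 0.2, 0.6]
finger_gap: 0.0499
gripper_force: 0.0
```

Request:
{"fn": "drive_tool", "kwargs": {
  "steps": [
    {"tx": 0,"ty": 0,"tz": 0,"wx": 0,"wy": 0,"wz": 0,"hand": 5},
    {"tx": 0,"ty": 0,"tz": 0,"wx": 0,"wy": 0,"wz": 0,"hand": 5},
    {"tx": 0,"ty": 0,"tz": 0,"wx": 0,"wy": 0,"wz": 0,"hand": 5},
    {"tx": 0,"ty": 0,"tz": 0,"wx": 0,"wy": 0,"wz": 0,"hand": 5},
    {"tx": 0,"ty": 0,"tz": 0,"wx": 0,"wy": 0,"wz": 0,"hand": 5}
  ]
}}

```text
time: 44.2
tcp_pos: [0.4197, 0.2643, 0.1615]
tcp_rot: [3.141, 0.0, 2.299]
wrist_force: [-2.0, -0.6, 4.1]
finger_gap: 0.0177
gripper_force: 15.0
```

```bash
python3 arc.py
```

```text
t 44.2 keeper angle 89.6 rad 0.1045 z 0.1615 toolyaw-74.1 [180.    0.   57.6] F [-2.  -0.6  4.1] gap 0.0177 15.000336617231369 j [ 0.23  0.36 -1.09  2.    0.38  1.   -0.31]
```

Request:
{"fn": "drive_tool", "kwargs": {
  "steps": [
    {"tx": 4.2,"ty": 7,"tz": -1,"wx": 0,"wy": 0,"wz": 4.5,"hand": 5},
    {"tx": 4.2,"ty": 7,"tz": -1,"wx": 0,"wy": 0,"wz": 4.5,"hand": 5},
    {"tx": 4.2,"ty": 7,"tz": -1,"wx": 0,"wy": 0,"wz": 4.5,"hand": 5},
    {"tx": 4.2,"ty": 7,"tz": -1,"wx": 0,"wy": 0,"wz": 4.5,"hand": 5},
    {"tx": 4.2,"ty": 7,"tz": -1,"wx": 0,"wy": 0,"wz": 4.5,"hand": 5}
  ]
}}

```text
time: 44.7
tcp_pos: [0.4376, 0.2993, 0.1656]
tcp_rot: [-3.14, 0.002, 1.903]
wrist_force: [0.1, -8.2, -3.4]
finger_gap: 0.0175
gripper_force: 15.0
```

```bash
python3 arc.py
```

```text
t 44.7 keeper angle 67.9 rad 0.1045 z 0.1656 toolyaw-74.1 [-1.799e+02  1.000e-01  3.490e+01] F [ 0.1 -8.2 -3.4] gap 0.0175 14.997226148843765 j [ 0.08  0.38 -0.97  1.93  0.37  1.03 -0.72]
```

Request:
{"fn": "drive_tool", "kwargs": {
  "steps": [
    {"tx": 4.2,"ty": 7,"tz": -1,"wx": 0,"wy": 0,"wz": 4.5,"hand": 5},
    {"tx": 4.2,"ty": 7,"tz": -1,"wx": 0,"wy": 0,"wz": 4.5,"hand": 5},
    {"tx": 4.2,"ty": 7,"tz": -1,"wx": 0,"wy": 0,"wz": 4.5,"hand": 5},
    {"tx": 4.2,"ty": 7,"tz": -1,"wx": 0,"wy": 0,"wz": 4.5,"hand": 5},
    {"tx": 4.2,"ty": 7,"tz": -1,"wx": 0,"wy": 0,"wz": 4.5,"hand": 5}
  ]
}}

```text
time: 45.2
tcp_pos: [0.4683, 0.3261, 0.1705]
tcp_rot: [-3.141, 0.002, 1.51]
wrist_force: [1.0, -5.8, -7.8]
finger_gap: 0.018
gripper_force: 15.0
```

Request:
{"fn": "drive_tool", "kwargs": {
  "steps": [
    {"tx": 4.2,"ty": 7,"tz": 1,"wx": 0,"wy": 0,"wz": 4.5,"hand": 5},
    {"tx": 4.2,"ty": 7,"tz": 1,"wx": 0,"wy": 0,"wz": 4.5,"hand": 5},
    {"tx": 4.2,"ty": 7,"tz": 1,"wx": 0,"wy": 0,"wz": 4.5,"hand": 5},
    {"tx": 4.2,"ty": 7,"tz": 1,"wx": 0,"wy": 0,"wz": 4.5,"hand": 5},
    {"tx": 4.2,"ty": 7,"tz": 1,"wx": 0,"wy": 0,"wz": 4.5,"hand": 5}
  ]
}}

```text
time: 45.7
tcp_pos: [0.5075, 0.3393, 0.1663]
tcp_rot: [3.14, 0.001, 1.117]
wrist_force: [1.0, -6.3, 3.9]
finger_gap: 0.0178
gripper_force: 15.0
```

```bash
python3 arc.py
```

```text
t 45.7 keeper angle 22.7 rad 0.105 z 0.1663 toolyaw-74.1 [ 1.799e+02  1.000e-01 -1.010e+01] F [ 1.  -6.3  3.9] gap 0.0178 15.001095235347748 j [-0.12  0.46 -0.75  1.76  0.35  1.07 -1.45]
```

Request:
{"fn": "drive_tool", "kwargs": {
  "steps": [
    {"tx": 4.2,"ty": 7,"tz": 1,"wx": 0,"wy": 0,"wz": 4.5,"hand": 5},
    {"tx": 4.2,"ty": 7,"tz": 1,"wx": 0,"wy": 0,"wz": 4.5,"hand": 5},
    {"tx": 4.2,"ty": 7,"tz": 1,"wx": 0,"wy": 0,"wz": 4.5,"hand": 5},
    {"tx": 4.2,"ty": 7,"tz": 1,"wx": 0,"wy": 0,"wz": 4.5,"hand": 5},
    {"tx": 4.2,"ty": 7,"tz": 1,"wx": 0,"wy": 0,"wz": 4.5,"hand": 5}
  ]
}}

```text
time: 46.2
tcp_pos: [0.5477, 0.3367, 0.1613]
tcp_rot: [3.141, 0.001, 0.725]
wrist_force: [-2.0, -7.8, 12.7]
finger_gap: 0.0178
gripper_force: 15.0
```

```bash
python3 arc.py
```

```text
t 46.2 keeper angle 0.6 rad 0.1055 z 0.1613 toolyaw-74.1 [179.9   0.  -32.6] F [-2.  -7.8 12.7] gap 0.0178 15.00017300248146 j [-0.18  0.49 -0.64  1.69  0.33  1.07 -1.77]
```

Closed. I'll release, lift clear and check.

Request:
{"fn": "drive_tool", "kwargs": {
  "steps": [
    {"tx": 0,"ty": 0,"tz": 0,"wx": 0,"wy": 0,"wz": 0,"hand": 50},
    {"tx": 0,"ty": 0,"tz": 0,"wx": 0,"wy": 0,"wz": 0,"hand": 50},
    {"tx": 0,"ty": 0,"tz": 0,"wx": 0,"wy": 0,"wz": 0,"hand": 50},
    {"tx": 0,"ty": 0,"tz": -30,"wx": 0,"wy": 0,"wz": 0,"hand": 50},
    {"tx": 0,"ty": 0,"tz": -40,"wx": 0,"wy": 0,"wz": 0,"hand": 50}
  ]
}}

```text
time: 46.7
tcp_pos: [0.5457, 0.3372, 0.2302]
tcp_rot: [-3.14, 0.003, 0.73]
wrist_force: [0.3, -0.4, 0.7]
finger_gap: 0.0496
gripper_force: 0.0
```

Request:
{"fn": "drive_tool", "kwargs": {
  "steps": [
    {"tx": 0,"ty": 0,"tz": -40,"wx": 0,"wy": 0,"wz": 0,"hand": 50},
    {"tx": 0,"ty": 0,"tz": -20,"wx": 0,"wy": 0,"wz": 0,"hand": 50},
    {"tx": 0,"ty": 0,"tz": 0,"wx": 0,"wy": 0,"wz": 0,"hand": 50},
    {"tx": 0,"ty": 0,"tz": 0,"wx": 0,"wy": 0,"wz": 0,"hand": 50},
    {"tx": 0,"ty": 0,"tz": 0,"wx": 0,"wy": 0,"wz": 0,"hand": 50}
  ]
}}

```text
time: 47.2
tcp_pos: [0.5465, 0.3374, 0.2899]
tcp_rot: [-3.141, 0.002, 0.729]
wrist_force: [-0.6, 0.7, 0.3]
finger_gap: 0.0499
gripper_force: 0.0
```

Run:
```python
from m import *
im,d,mm=cap('scene'); save('s7.png',cv2.resize(im[130:320,220:460],(758,600),interpolation=cv2.INTER_CUBIC))
im,d,mm=cap('top'); P=pts(d,mm)
hsv=cv2.cvtColor(im,cv2.COLOR_RGB2HSV);H,S=hsv[...,0],hsv[...,1]
info(P,'bar',boxm(155,170,290,290)&(H>100)&(H<125)&(S>120),(.12,.18))
info(P,'scr',boxm(415,170,500,290)&(S>115)&(H>20)&(H<38),(0,.06))
info(P,'tray',boxm(415,180,490,275)&(H>45)&(H<75)&(S>120),(0,.03))
m=boxm(300,160,420,265)&(P[...,2]>.05)&(P[...,2]<.1); k,l,st,c=cv2.connectedComponentsWithStats(m.astype(np.uint8))
for i in range(1,k):
    if st[i,4]>30: q=P[l==i]; print('pot',cv2.minEnclosingCircle(np.float32(q[:,:2])*1000),np.percentile(q[:,2],95).round(4))
```

```text
bar 341 cen [0.5018 0.1646 0.1468] rect [501.8 166.7] [111.8  21.3] 74.4 z [0.1439 0.1468 0.1494]
scr 576 cen [ 0.53   -0.3957  0.0132] rect [ 518.6 -397.6] [124.9  53.6] 3.6 z [0.0066 0.0113 0.0215]
tray 2879 cen [ 0.4765 -0.3882  0.0074] rect [ 486.8 -385. ] [138.  193.1] 87.9 z [0.0026 0.0061 0.0212]
pot ((593.6609497070312, -195.2445068359375), 30.190048217773438) 0.0744
pot ((585.3732299804688, -73.91627502441406), 29.874887466430664) 0.0745
pot ((482.5655212402344, -201.6199951171875), 29.893484115600586) 0.0745
pot ((475.1129455566406, -82.81865692138672), 29.67937660217285) 0.0742
```

View pics/s7.png

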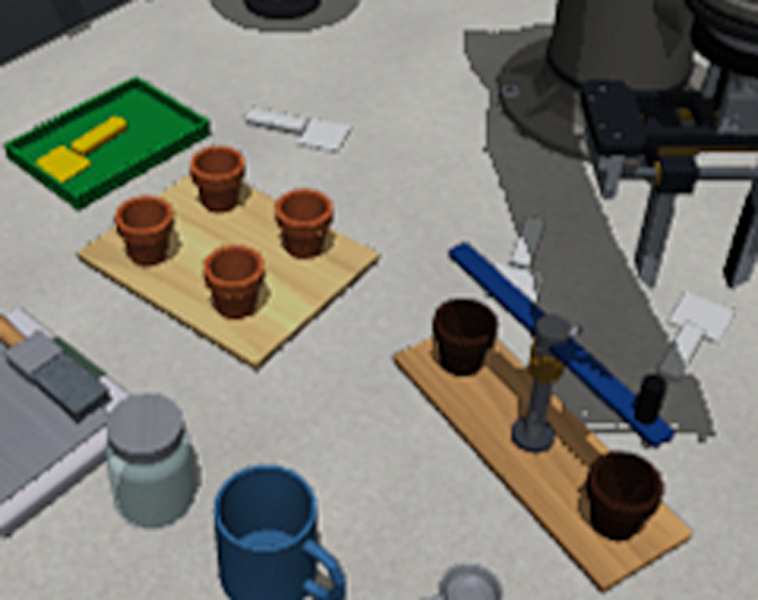

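All checks pass. The keeper is closed and down (bar top 0.147, same as at the start), the four pots stand upright and apart on the board, and the scraper lies flat in the tray.

```bash
python3 -c "
from cell import sign_off
print(sign_off())"
```

```text
the job is handed in; nothing more can be done
None
```

The job is handed in: the scraper is in the tray, all four loose pots stand upright and apart on the board, and the keeper bar is back in its closed notch.

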